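# Ready the tank-wagon filling point

## Task

Get the filling point ready: slide both silver tank wagons into the lipped siding from its open end, the first fully home against the buffer stop and the second right up against it, and hang every filling arm standing on the deck by its hook on the viaduct's rail, letting go slowly so that its off-centre weight does not swing it hard or off and it ends up hanging still. Any order will do; leave the signal cabin, the steam engine and the oil can where they are.

Things in the scene. Friction and masses are not known exactly. Their poses are not given: they have to be found in the camera images.
- siding_home (a point): Filling siding, a fixed aluminium channel: point on its floor (4 mm above deck), on the centre line, at the face of the buffer stop (34 mm tall, 56 mm wide) that closes one end. x points along the channel INTO the buffer, z up. From x = -200 to 0 mm lips roof both sides: inner width 44, lip underside 11.5 and lip top 16 mm above the floor, slot between lips 28 mm.
- siding_mouth (a point): Open end of that channel: on its floor and centre line, 200 mm from the buffer face, same axes. Wagons can enter only here. Before it (x = -115 to 0 mm) lies an open apron level with the floor, 56 mm wide; over its last 40 mm 10 mm high guide walls flare from 44 mm apart at the mouth to about 62 mm.
- hang_rail (a point): Hanging rail on the near side of the steel viaduct: a fixed level bar, 8 mm diameter. Point on its axis at mid-length, 135 mm above deck; y along the bar, x from the bar to the viaduct, z up. Free from y = -130 to +130 mm, where posts hold it (tops flush with the bar's). The viaduct's side begins 62 mm behind the bar; its parapets are 130 mm high, nothing there is above 139 mm.
- wagon1_center (a point): One silver tank wagon, 90 mm long (x), both ends alike, 140 g. Point on the tank's axis at mid-length, 38 mm above the flat underside. Tank: lying, 30 mm diameter, 80 mm long; a small dome on it ends at 59 mm. At the bottom a black footboard frame 90 x 40 x 8 mm, which runs under the siding's lips; between them a chassis 22 mm wide. It slides, not rolls. z up.
- wagon1: The same wagon as wagon1_center; origin under its centre, on its underside.
- wagon2_center (a point): The other, identical silver tank wagon, 90 mm long (x), both ends alike, 140 g. Point on the tank's axis at mid-length, 38 mm above the flat underside. Tank: lying, 30 mm diameter, 80 mm long; a small dome on it ends at 59 mm. At the bottom a black footboard frame 90 x 40 x 8 mm, which runs under the siding's lips; between them a chassis 22 mm wide. It slides, not rolls. z up.
- wagon2: The same wagon as wagon2_center; origin under its centre, on its underside.
- arm1_grip (a point): Filling arm: upright flat aluminium strap, 150 mm tall, 24 wide (y), 8 thick (x), standing on the deck. Point in its plain top part (106 to 150 mm above the underside), 132 mm above the underside, centred. x points to the hook's side, z up. May be absent (None).
- arm1_hook (a point): Hook seat of that arm: where the axis of an 8 mm bar lies in its downward-opening hook; 11 mm to +x of the grip point, 36 mm below it. A 6 mm thick bridge has its underside 4 mm above this point; a 5 mm thick lip hangs 20 mm below that underside; gap from strap to lip 14 mm, hook 24 mm wide. May be absent (None).
- arm1: The same arm; origin under its strap, on its underside. A heavy valve block 30 x 40 mm, 30 high (x -34 to -4 mm) puts its weight off-centre; 10 mm toe to +x. About 110 g. On the bar, let go over 2 s or so, it leans about 15 degrees about the bar, block to below the bar, strap top to -x. May be absent (None).
- arm2_grip (a point): Another, identical filling arm: upright flat aluminium strap, 150 mm tall, 24 wide (y), 8 thick (x), standing on the deck. Point in its plain top part (106 to 150 mm above the underside), 132 mm above the underside, centred. x points to the hook's side, z up. May be absent (None).
- arm2_hook (a point): Hook seat of that arm: where the axis of an 8 mm bar lies in its downward-opening hook; 11 mm to +x of the grip point, 36 mm below it. A 6 mm thick bridge has its underside 4 mm above this point; a 5 mm thick lip hangs 20 mm below that underside; gap from strap to lip 14 mm, hook 24 mm wide. May be absent (None).
- arm2: The same arm; origin under its strap, on its underside. A heavy valve block 30 x 40 mm, 30 high (x -34 to -4 mm) puts its weight off-centre; 10 mm toe to +x. About 110 g. On the bar, let go over 2 s or so, it leans about 15 degrees about the bar, block to below the bar, strap top to -x. May be absent (None).
- arm3_grip (a point): Another, identical filling arm: upright flat aluminium strap, 150 mm tall, 24 wide (y), 8 thick (x), standing on the deck. Point in its plain top part (106 to 150 mm above the underside), 132 mm above the underside, centred. x points to the hook's side, z up. May be absent (None).
- arm3_hook (a point): Hook seat of that arm: where the axis of an 8 mm bar lies in its downward-opening hook; 11 mm to +x of the grip point, 36 mm below it. A 6 mm thick bridge has its underside 4 mm above this point; a 5 mm thick lip hangs 20 mm below that underside; gap from strap to lip 14 mm, hook 24 mm wide. May be absent (None).
- arm3: The same arm; origin under its strap, on its underside. A heavy valve block 30 x 40 mm, 30 high (x -34 to -4 mm) puts its weight off-centre; 10 mm toe to +x. About 110 g. On the bar, let go over 2 s or so, it leans about 15 degrees about the bar, block to below the bar, strap top to -x. May be absent (None).
- cabin: Bystander: white ceramic signal cabin, 60 x 50 mm, 80 mm tall, loose; origin under its centre.
- engine: Bystander: black plastic steam engine, 130 x 34 mm, 58 mm tall, loose; origin under its centre, x along it.
- oiler: Bystander: small brass oil can, 28 mm diameter, 50 mm tall, loose; origin under its centre.
Not all that is in view belongs to the job. What is shaped like the wagon2 but orange or pink is not meant. Leave any brown look-alike of the arm2 alone.

How it is judged:
By the outcome, as a careful person would: the job done as asked, in the order asked, and still so for the second after the job is handed in, with the robot touching nothing.
Of arm1, arm2, arm3 only 2 to 3 are there at a start; the rules pass over those that are not, and their reading is None.
At some moment in a run one of wagon1, wagon2 may be knocked a few centimetres aside while the robot is not near it.
It also fails if it takes over 210 s, if anything falls off the work surface, if the arm or the gripper's body presses on something with over 40 N, if the wrist force passes 120 N, or if a joint passes its speed limit or range.

## Robot

A 7-joint arm with a two-finger parallel gripper is mounted at the origin on the work surface. World frame = base frame: x ahead of the robot, y to its left, z up, the work surface at z = 0. Lengths are in mm, angles in rad, forces in N, time in s.
With the tool pointing down it reaches from about 425 to 875 mm from the base axis. Payload 4.7 kg.
Tool frame: the origin (TCP) lies midway between the tips of the shut fingers; the grasp point (between the pads) lies tcp_to_grasp behind it (tcp_to_grasp is the distance from the TCP to the grasp point, in mm); z points along the fingers, y is the line along which they close (so a half turn about z gives the same grasp; the last joint's range is limited). The gripper opens to 87 mm and grips with 3 to 60 N. Pads are 19 mm wide; open, the fingers measure 117 mm over their backs; the gripper's body (75 mm by 190 mm) begins 51 mm behind the grasp point.
Start: joints at [-1.231, 0.321, -0.07, 1.45, 0.023, 1.371, -0.057], TCP at [208.074, 615.82, 186.187] pointing down, gripper open.
Joint ranges: [-2.86, 2.86], [-0.3, 2.09], [-1.38, 1.24], [0.06, 2.45], [-1.56, 4.7], [0.09, 2.05], [-2.69, 2.69]. Speed limits (rad/s): [2.57, 2.57, 3.14, 3.14, 3.14, 3.14, 3.14].

## Interface

Orientations are given as a rotation vector (axis times angle).
In Python, from rig import get_obs, grab_frame, hand_in, tcp_to_grasp gives the robot as it stands.
- The arm moves only by the tool drive_tool, never from a script. Its argument "moves" is a list of rows, each an object of numbers: "tx", "ty", "tz": the shift along the world's x, y, z scaled (see below); "roll": the turn about the world's z scaled (see below). A call has 1 to 10 rows; each row is the pose to reach, as a shift and turn from the pose commanded when the call began; what a row does not reach only later rows make up. The controller multiplies each number of a shift by 100 mm and each number of a turn by 30 degrees. A row lasts 1/10 s, in which the tool goes at most 50 mm and 8.59 degrees, less where a joint would pass 70% of its speed; a pose out of reach is approached as far as the arm can. A call with a number of a shift or a turn outside -1 to 1 is refused whole. A call with a gripper value outside its range is refused whole. "hand" is the opening, from -1 (shut) to 1 (fully open), set as the call begins (left out, the last holds). The fingers move at their own pace and stop on an object; the grip force is fixed at half the most. Time passes only in rows, so rows that repeat a pose let the fingers close. It gives the time, the measured TCP pose, the force, the opening and the grip force at its end, in the units of the state.
- get_obs(): the state, without advancing time (a new reading comes with each control period).
- grab_frame(name): name is "scene" or "top" or "wrist"; returns a dict with "img" (420x560x3 uint8, red, green, blue), "z_map" (420x560 float32, mm along the optical axis (not along the pixel's ray), 0 where there is no reading), "fx", "fy", "cx", "cy" (pixels), "R" (3x3) and "t" (3): a world point X has camera coordinates R X + t. Camera axes: x right, y down, z forward; pixel columns grow to the right and rows downward; lengths in mm; the calibration is good to about 2 mm. A picture is of the moment at which its call begins.
- hand_in(): hands the job in; it is judged then, once.
The state is a dict: "t": time; "joint_pos": joint angles; "joint_velocities": joint speeds; "joint_torque": joint torques, N m; "position": TCP position; "eef_rot": TCP orientation; "wrist_force": force on the tool from outside, world axes, zero at the start; "moment": the same for the moment, N m; "gripper_width": finger opening in mm; "finger_force": force on a finger pad.
Only numpy, scipy, OpenCV 4.12 (cv2) and the standard library are available. Lean on these libraries where they do the work, as an engineer would, in place of code of your own. Each camera call takes 0.05 s, during which the arm holds its last target. There are 200 camera calls.

## Working session

There is one attempt and no reset: what is moved stays moved. The work goes in short steps, Python scripts to look and compute and a tool call to move; the robot and the scene stay as the last step left them, time stands still between calls to the robot, and variables do not carry over. Pictures are saved under pics/ and viewed, at most 14 in all, crops included, and the job is handed in when it is done.

Besides the shell and the picture viewer there is one more tool, called after ">>>" as a command line: name --argument value ..., lists and objects as JSON in quotes. drive_tool: Moves the arm, as the interface text tells. Shifts and turns lie within -1 to 1; 1 stands for 100 mm of shift or 30 degrees of turn. Its arguments: {"type":"object","properties":{"moves":{"type":"array","items":{"type":"object","properties":{"tx":{"type":"number"},"ty":{"type":"number"},"tz":{"type":"number"},"roll":{"type":"number"}}}},"hand":{"type":"number"}},"required":["moves"]}

```bash
mkdir -p pics; ls
cat > h.py <<'E'
import numpy as np, cv2
from rig import *
def save(f,n): cv2.imwrite('pics/'+n,cv2.cvtColor(f['img'],cv2.COLOR_RGB2BGR))
def cloud(f):
    z=f['z_map'].astype(float); v,u=np.indices(z.shape)
    P=np.stack([(u-f['cx'])/f['fx']*z,(v-f['cy'])/f['fy']*z,z],-1)
    W=(P-f['t'])@f['R']; W[z<=0]=np.nan
    return W
E
python3 - <<'E'
from h import *
print(tcp_to_grasp, get_obs())
for n in ('scene','top'):
    f=grab_frame(n); save(f,n+'0.png'); np.savez(n+'0.npz',**f)
    print(n,f['fx'],f['cx'],f['cy'],f['R'],f['t'])
E
```

```text
pics
18.700000000000003 {'t': 0.0, 'joint_pos': array([-1.23087987,  0.32185587, -0.07008172,  1.45169285,  0.0225729 ,
        1.37079554, -0.0568803 ]), 'joint_velocities': array([-4.70087992e-04,  7.46765627e-04, -7.69421289e-04, -1.14905475e-03,
       -4.58565993e-05,  7.10948931e-04,  4.08778701e-04]), 'joint_torque': array([-4.64404475e-04, -4.91294575e+01, -4.04298278e-01, -3.12526846e+01,
       -6.38725958e-02,  4.38307668e-02,  1.67934240e-04]), 'position': array([207.89285214, 615.1866616 , 185.03125308]), 'eef_rot': array([-5.09424683e-01, -3.09976375e+00,  3.06194975e-03]), 'wrist_force': array([ 0.02522226, -0.31915102,  0.43469112]), 'moment': array([0.02105867, 0.02056602, 0.02171032]), 'finger_force': 0.0, 'gripper_width': 87.19291180601067}
scene 440.6255679117429 280.1647678278298 207.1235456056122 [[ 0.0952421   0.99535975  0.01370779]
 [ 0.72885753 -0.06034924 -0.68200049]
 [-0.67800859  0.07494618 -0.73122324]] [ -52.76646489 -313.40712907 1707.99599282]
top 435.3164700742367 287.8557944382287 218.33867237336278 [[-0.00470307 -0.99986889  0.01549479]
 [-0.99898806  0.00400471 -0.0447976 ]
 [ 0.04472968 -0.0156898  -0.99887591]] [   4.99696355  554.9616385  1316.63552621]
```

View pics/scene0.png

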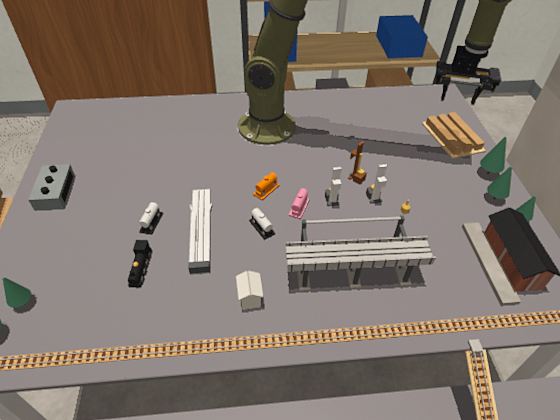

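View pics/top0.png

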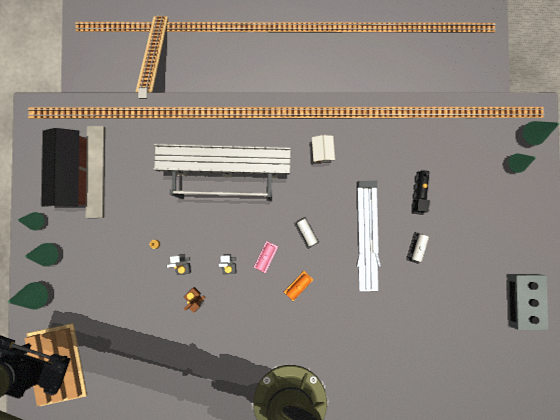

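The scene has two silver arms (top ~(179,264) and (228,264)), a brown decoy at (194,299), silver wagons at (307,233) and (418,248), siding at cols 358–380 with its buffer at row 183 (far end) and the rail at row ~195. Next I'll measure these.

Run:
```python
from h import *
f=dict(np.load('top0.npz')); W=cloud(f); z=W[...,2]; im=f['img'].astype(int)
boxes={'w1':(292,212,325,252),'w2':(404,230,434,268),'siding':(345,175,392,298),'rail':(165,172,280,205),'armA':(163,250,196,282),'armB':(212,250,242,282),'cabin':(305,130,340,168),'engine':(408,165,436,218),'deck':(300,260,350,265)}
for n,(a,b,c,d) in boxes.items():
    w=W[b:d,a:c].reshape(-1,3); 
    print(n,'z pct',np.nanpercentile(w[:,2],[1,10,50,90,99,100]).round(1))
    if n=='deck': continue
    m=(w[:,2]>(6 if n!='siding' else 8)).reshape(d-b,c-a)
    p=w[m.ravel()]
    r=cv2.minAreaRect(p[:,:2].astype(np.float32)); print('  ',np.round(r[0],1),np.round(r[1],1),round(r[2],1), 'mean',p.mean(0).round(1))
import cv2
big=cv2.resize(f['img'][170:310,155:440],None,fx=2.8,fy=2.8,interpolation=cv2.INTER_CUBIC)
cv2.imwrite('pics/crop0.png',big[...,::-1])
def prof(n):
    a,b,c,d=boxes[n]; print(n)
    for r in range(b,d,2): print(r,' '.join('%3.0f'%q for q in z[r,a:c:2]))
prof('armA');prof('armB')
```

```text
w1 z pct [-5.5 -2.7  2.1 50.6 58.4 62.9]
   [516.4 -59.9] [ 91.6 117. ] 84.5 mean [512.3 -51.1  38.2]
w2 z pct [-5.9 -2.1  2.7 51.  57.8 62.2]
   [ 459.6 -391.9] [ 70.6 109.7] 85.3 mean [ 463.7 -385.5   36.9]
siding z pct [-5.3 -2.3  2.2 18.8 34.5 41.6]
   [ 502.3 -255.1] [128.2 372.7] 83.5 mean [ 542.5 -237.7   19.9]
rail z pct [ -5.7  -2.4   1.6 119.7 142.  144.7]
   [649.1 203.7] [349.9  98.5] 89.8 mean [645.4 192.7  97.6]
armA z pct [ -4.9  -2.    2.  102.7 150.6 154.6]
   [413.1 331. ] [93.7 90.8] 0.6 mean [418.1 319.3  64. ]
armB z pct [ -5.9  -2.4   2.  101.  152.  159.3]
   [411.6 189.1] [80.8 93.6] 87.5 mean [417.2 180.7  65.1]
cabin z pct [-5.1 -1.8  3.7 77.5 82.1 85.5]
   [ 771.  -105.8] [102.4 115.9] 89.6 mean [758.6 -99.6  67.9]
engine z pct [-4.8 -2.1  3.5 51.2 58.3 62.4]
   [ 638.2 -412.1] [ 81.1 155.2] 89.3 mean [ 629.2 -398.6   36.4]
deck z pct [-6.2 -3.4  0.2  4.3  8.1 10.2]
armA
250   2   2   2   1  -2   3   1  -2   3   2  -3   1   4  -0   2  -0   4
252  -4   1  -2  -0   2  -4   0   0   1   0  -0   4  -4   2   2  -3  -3
254  -3   7   4  -4   1   1  -1   0  -0  -5  
[... 1291 characters left out ...]
   4 nan   1   0   2 104 106 104 105  10  10   6   3  -1  -2
262   3   1   2   1   0 107 108 107 102  71  25  -3   6  -2   1
264  -3   7  -6   4 151 152 149 151 124  76  30  30  -3   2  -3
266   1   4  -2   2 151 155 155 153  46  30  29  35  -1   1  -3
268  -0   0  -3   6   4  32  30  36  43  41  35  32   6  -1   6
270   3  -1  -3  -2   1  30  31  40  45  47  26  27   3  -1  -0
272  -3  -4  -4  -0  -2  29  30  39  47  33  31  29   2   4   0
274  -2  -7  -2   1  -1   2   3   1   0   3  -0  -3   5   3   1
276  -1   1   2   1   0   1   1  -4   1   1   3   3  -6   3   3
278   0  -1   0   0  -0   6  -2   0  -3  -3   2  -3   4  -4   0
280   3   3   3   5   6  -0   1   1   4  -1   1  -2   0  -2  -0
```

View pics/crop0.png

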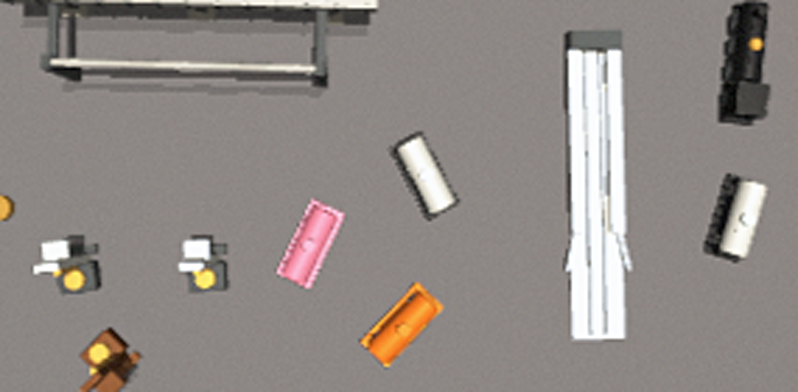

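```bash
cat >> h.py <<'E'
def fit(p):
    c=p[:,:2].mean(0); u,s,vt=np.linalg.svd(p[:,:2]-c,full_matrices=False); d=vt[0]
    return c,np.degrees(np.arctan2(d[1],d[0]))
def rect(p): 
    r=cv2.minAreaRect(p[:,:2].astype(np.float32)); return np.round(r[0],1),np.round(r[1],1),round(r[2],1)
E
python3 - <<'E'
from h import *
f=dict(np.load('top0.npz')); W=cloud(f); z=W[...,2]
def sel(b,lo,hi):
    w=W[b[1]:b[3],b[0]:b[2]].reshape(-1,3); return w[(w[:,2]>lo)&(w[:,2]<hi)]
for n,b in {'armA':(163,250,196,282),'armB':(212,250,242,282)}.items():
    for q in ((140,160),(98,114),(22,37)): p=sel(b,*q); print(n,q,len(p),fit(p),rect(p))
p=sel((183,188,266,203),127,145); print('rail',len(p),fit(p),p[:,2].mean(),p[:,1].min(),p[:,1].max())
p=sel((165,180,190,200),127,145);print('postL',p.mean(0)); p=sel((262,180,280,203),127,145);print('postR',p.mean(0),rect(p))
for n,b in {'w1':(292,212,325,252),'w2':(404,230,434,268)}.items():
    p=sel(b,40,65); print(n,len(p),fit(p),p[:,2].mean(),rect(p)); p=sel(b,4,12); print('  frame',fit(p),rect(p))
p=sel((350,175,390,298),15,26); print('lips',fit(p),rect(p)); p=sel((350,175,390,298),30,45); print('buf',fit(p),rect(p),p[:,2].mean())
E
```

```text
armA (140, 160) 29 (array([423.01181046, 322.20517126]), np.float64(-83.67212011290242)) (array([422.7, 322.1]), array([ 7.9, 22.8]), 5.2)
armA (98, 114) 69 (array([434.35383123, 323.49897509]), np.float64(-139.8735976282336)) (array([430.1, 324.2]), array([30.9, 24.3]), 7.3)
armA (22, 37) 83 (array([404.07693406, 315.61762295]), np.float64(-56.032829859186435)) (array([408.2, 321.2]), array([37.5, 41.7]), 7.3)
armB (140, 160) 28 (array([423.14528905, 181.17154501]), np.float64(94.09256664271928)) (array([423.6, 181.8]), array([ 7.5, 21.2]), 0.7)
armB (98, 114) 61 (array([435.24832302, 182.67529885]), np.float64(-159.38792768672815)) (array([429.9, 182.4]), array([32.4, 21.5]), 5.4)
armB (22, 37) 76 (array([402.92908334, 178.59649924]), np.float64(107.39704724788693)) (array([407.3, 181.4]), array([32.6, 38.7]), 0.8)
rail 240 (array([619.76629959, 180.36582373]), np.float64(-91.7661322123124)) 138.99253756633456 67.35686025555789 294.12735376074517
postL [623.209765   307.46570702 139.41882973]
postR [616.49346616  62.70294798 139.04368835] (array([615.8,  64.7]), array([13.3, 22.2]), 0.4)
w1 260 (array([511.75439495, -51.72720574]), np.float64(-152.29749101188173)) 50.901291858468234 (array([512.1, -52.1]), array([79.5, 29.1]), 28.1)
  frame (array([513.07796731, -55.84402148]), np.float64(171.48560506873582)) (array([514.8, -59.1]), array([ 98.2, 119.6]), 89.7)
w2 265 (array([ 464.53620107, -388.57804991]), np.float64(163.10409268058478)) 50.00992987002765 (array([ 464.3, -390.6]), array([30.5, 79.8]), 72.7)
  frame (array([ 461.95116441, -385.67692991]), np.float64(170.7042027413862)) (array([ 462.3, -399. ]), array([ 89.5, 111.1]), 89.0)
lips (array([ 544.5143314 , -238.04769374]), np.float64(-179.07373528983578)) (array([ 536.9, -239.3]), array([ 62.9, 250.3]), 89.5)
buf (array([ 656.83231386, -236.72132617]), np.float64(-89.60270781060349)) (array([ 656.9, -237. ]), array([19.3, 55.1]), 0.8) 34.72833971224932
```

>>> drive_tool --moves '[{"tx": 0.5,"ty": -0.5,"tz": 0.4,"roll": -0.3},{"tx": 0.9,"ty": -0.9,"tz": 0.8,"roll": -0.6},{"tx": 1,"ty": -1,"tz": 1,"roll": -0.8},{"tx": 1,"ty": -1,"tz": 1,"roll": -1},{"tx": 1,"ty": -1,"tz": 1,"roll": -1}]'

```text
t: 0.6
position: [312.3, 514.2, 289.3]
eef_rot: [1.304, 2.856, 0.008]
wrist_force: [0.4, -0.6, 0.4]
gripper_width: 87.1
finger_force: 0.0
```

>>> drive_tool --moves '[{"tx": 0.3,"ty": -0.4,"roll": -0.3},{"tx": 0.6,"ty": -0.8,"roll": -0.6},{"tx": 0.8,"ty": -1,"roll": -0.9},{"tx": 0.8,"ty": -1,"roll": -1},{"tx": 0.8,"ty": -1,"roll": -1}]'

```text
invalid input at $.moves[0]: expected keys tx, ty, tz, roll
```

>>> drive_tool --moves '[{"tx": 0.4,"ty": -0.4,"tz": 0,"roll": -0.3},{"tx": 0.8,"ty": -0.8,"tz": 0,"roll": -0.6},{"tx": 1,"ty": -1,"tz": 0,"roll": -0.9},{"tx": 1,"ty": -1,"tz": 0,"roll": -1},{"tx": 1,"ty": -1,"tz": 0,"roll": -1}]'

```text
t: 1.1
position: [407.4, 415.8, 284.4]
eef_rot: [-1.989, -2.431, 0.004]
wrist_force: [-1.0, 0.8, 0.4]
gripper_width: 86.9
finger_force: 0.0
```

>>> drive_tool --moves '[{"tx": 0,"ty": -0.4,"tz": 0,"roll": -0.2},{"tx": 0.1,"ty": -0.9,"tz": 0,"roll": -0.2},{"tx": 0.1,"ty": -0.9,"tz": 0,"roll": -0.2},{"tx": 0.1,"ty": -0.9,"tz": 0,"roll": -0.2}]'

```text
t: 1.5
position: [416.8, 326.7, 285.7]
eef_rot: [-2.11, -2.326, 0.0]
wrist_force: [0.2, -0.4, -0.1]
gripper_width: 86.9
finger_force: 0.0
```

Run:
```python
from h import *
o=get_obs(); print(o['position'],o['eef_rot'])
f=grab_frame('wrist'); save(f,'wr1.png'); np.savez('wr1.npz',**f)
print(f['fx'],'cam pos',-f['R'].T@f['t'],f['R'])
W=cloud(f).reshape(-1,3)
for n,b in {'A':(423,322),'B':(423,181)}.items():
    w=W[np.hypot(W[:,0]-b[0],W[:,1]-b[1])<45]
    for q in ((142,160),(98,114),(22,37)):
        p=w[(w[:,2]>q[0])&(w[:,2]<q[1])]
        if len(p)>20: print(n,q,len(p),fit(p),rect(p),p[:,2].mean())
```

```text
[416.83103214 326.68538487 285.65460713] [-2.11022156e+00 -2.32586106e+00  4.69127890e-04]
317.06823219403003 cam pos [408.72154475 405.38003383 483.55222251] [[ 9.95268191e-01  9.71658750e-02 -1.41971109e-04]
 [ 9.30718736e-02 -9.52911716e-01  2.88612001e-01]
 [ 2.79079517e-02 -2.87259557e-01 -9.57446131e-01]]
A (142, 160) 174 (array([422.02741097, 322.89312421]), np.float64(-82.45319735089565)) (array([422.1, 322.3]), array([ 7.7, 23.9]), 5.9) 148.96801466401052
A (98, 114) 341 (array([432.83344702, 324.59749402]), np.float64(171.477634456166)) (array([427.6, 323.1]), array([33.1, 24. ]), 6.0) 105.48137417755648
A (22, 37) 348 (array([401.73577094, 324.43228025]), np.float64(-103.69525112320186)) (array([407. , 320.1]), array([37.5, 40.2]), 5.1) 29.017003999327557
B (98, 114) 154 (array([430.8562539 , 191.39697862]), np.float64(6.259227292745014)) (array([427.8, 190.5]), array([34.5, 10.4]), 9.6) 104.52801953751809
B (22, 37) 300 (array([403.39025814, 189.29213019]), np.float64(-122.42797111200531)) (array([406.9, 181.9]), array([36.9, 39.8]), 0.9) 28.935309027852398
```

View pics/wr1.png

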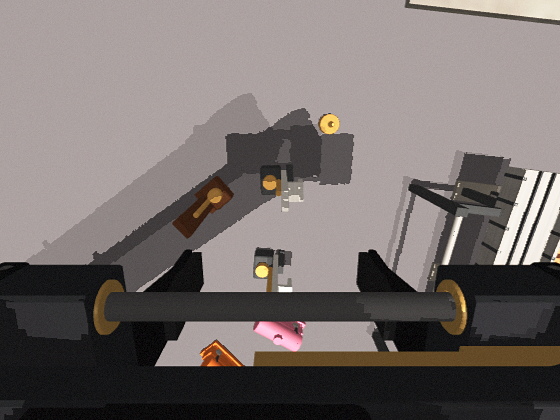

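Arm A (290,190 px) and arm B (275,270 px) are clearly visible; the measurements agree with the top view (A grip at 422,322, yaw 6°). I'm going down on A.

>>> drive_tool --hand -0.2 --moves '[{"tx": 0.05,"ty": -0.04,"tz": -0.3,"roll": 0},{"tx": 0.05,"ty": -0.04,"tz": -0.6,"roll": 0},{"tx": 0.05,"ty": -0.04,"tz": -0.9,"roll": 0},{"tx": 0.05,"ty": -0.04,"tz": -0.9,"roll": 0},{"tx": 0.05,"ty": -0.04,"tz": -0.9,"roll": 0}]'

```text
t: 2.05
position: [421.9, 323.5, 196.0]
eef_rot: [-2.111, -2.326, 0.002]
wrist_force: [0.0, 0.2, 0.7]
gripper_width: 54.5
finger_force: 0.0
```

>>> drive_tool --moves '[{"tx": 0,"ty": 0,"tz": -0.25,"roll": 0},{"tx": 0,"ty": 0,"tz": -0.5,"roll": 0},{"tx": 0,"ty": 0,"tz": -0.7,"roll": 0},{"tx": 0,"ty": 0,"tz": -0.81,"roll": 0},{"tx": 0,"ty": 0,"tz": -0.81,"roll": 0},{"tx": 0,"ty": 0,"tz": -0.81,"roll": 0}]'

```text
t: 2.65
position: [423.8, 322.9, 116.7]
eef_rot: [2.115, 2.323, 0.004]
wrist_force: [0.6, 0.2, -0.0]
gripper_width: 34.6
finger_force: 0.0
```

>>> drive_tool --hand -1 --moves '[{"tx": 0,"ty": 0,"tz": 0,"roll": 0},{"tx": 0,"ty": 0,"tz": 0,"roll": 0},{"tx": 0,"ty": 0,"tz": 0,"roll": 0},{"tx": 0,"ty": 0,"tz": 0,"roll": 0},{"tx": 0,"ty": 0,"tz": 0,"roll": 0},{"tx": 0,"ty": 0,"tz": 0,"roll": 0}]'

```text
t: 3.25
position: [423.0, 321.8, 115.2]
eef_rot: [2.116, 2.322, 0.0]
wrist_force: [-0.3, 0.3, 0.4]
gripper_width: 1.5
finger_force: 0.0
```

Run:
```python
from h import *
print(get_obs())
f=grab_frame('wrist'); save(f,'wr2.png')
g=grab_frame('scene'); W=cloud(g)
c=cv2.resize(g['img'][110:260,280:470],None,fx=3.5,fy=3.5); cv2.imwrite('pics/sc2.png',c[...,::-1])
h=np.hstack([cv2.resize(f['img'],(400,300)),cv2.resize(c,(400,316))[:300]]); cv2.imwrite('pics/both2.png',h[...,::-1])
```

```text
{'t': 3.25, 'joint_pos': array([-0.93290945,  0.11599257,  0.24965549,  1.84659891, -0.0308209 ,
        1.18271771, -0.5800486 ]), 'joint_velocities': array([-1.45051278e-03,  1.70124812e-03, -5.95848353e-06,  7.44099683e-04,
        8.07102973e-05, -1.27095519e-03, -1.42052164e-04]), 'joint_torque': array([ 2.39140063e-03, -3.49606097e+01,  9.87136401e-01, -2.96046585e+01,
       -6.54848758e-02, -1.04397023e-02, -8.65567858e-05]), 'position': array([423.04883547, 321.81461693, 115.21584877]), 'eef_rot': array([2.11555945e+00, 2.32240518e+00, 7.62136117e-06]), 'wrist_force': array([-0.25822693,  0.25447596,  0.41959678]), 'moment': array([-0.04037385,  0.00730259,  0.01414289]), 'finger_force': 0.0, 'gripper_width': 1.464590497831134}
```

View pics/both2.png

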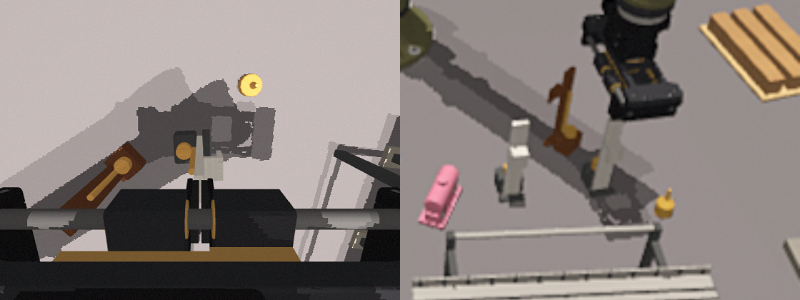

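>>> drive_tool --hand -1 --moves '[{"tx": 0,"ty": 0,"tz": 0,"roll": 0},{"tx": 0,"ty": 0,"tz": 0,"roll": 0},{"tx": 0,"ty": 0,"tz": 0,"roll": 0}]'

```text
t: 3.65
position: [423.1, 321.8, 115.2]
eef_rot: [2.116, 2.322, 0.0]
wrist_force: [0.3, -0.6, -0.3]
gripper_width: 0.7
finger_force: 0.0
```

Run:
```python
from h import *
f=grab_frame('wrist'); c=cv2.resize(f['img'][160:400,180:400],None,fx=2.5,fy=2.5); cv2.imwrite('pics/wr3.png',c[...,::-1])
W=cloud(f)
for r in range(180,360,8): print(r,' '.join('%4.0f'%q if q==q else ' nan' for q in W[r,250:316:4,2]))
```

```text
180   -0   -2   -1   -1    1   -1   -3   -1   -1   -2   -1    0   -1   -0    1   -2   -1
188   27   27   27   29   28   29   20   -1   -0    4    5   -1   -1   -1   -0   -1   -2
196   28   30   30   29   29   29   27   29   30    6    5   -1   -2   -0    0   -2   -0
204   41   42   41   41   33   29   56   60   59    6    5   -1   -1   -1   -1    1    0
212   42   41   42   41   42   52   81   83   83    5    5    0   -1   79   85   -0   -1
220   41   41   41   41   70   76  101  102  102  103  102  105  105  104  104  104  nan
228   28   27   29   29   92   94  119  120  119  105  105  105  105  105  105  105    0
236    0   -0   -0   -2  110  109  134  134  135  107  105  106  104  105  107  105   -2
244   -1   -1   -1   -1  109  109  148  147  148  105  105  106  106  105  105  104   -1
252   -1   -1   -0   -1  154  154  152  151  151  151  155  154  104  106  106  104   -1
260   -0   -1   -1  166  164  163  162  162  162  161  165  165   -1   -1   -1    0   -0
268  227  228  229  229  174  171  170  171  171  171  174  174  228  228  228  228  228
276  234  234  233  232  183  17
[... 246 characters left out ...]
44  243  238  235  238  237  236  236  238  237  237  240  243  244  244  245
308  245  245  244  242  239  239  237  238  238  237  239  237  241  244  244  245  244
316  245  244  245  242  238  238  239  239  240  238  239  238  241  244  244  244  244
324  245  244  245  242  213  200  200  200  201  200  200  235  242  244  245  244  245
332  244  245  245  240  213  200  201  200  200  200  200  220  241  245  244  245  246
340  245  245  244  238  214  200  200  200  200  199  200  221  242  244  245  244  245
348  245  245  244  238  216   63   -1   -1   -0   -1   -1  246  245  245  246  245  246
356  247  248  250  248  249  249  248  248  249  247  248  248  248  248  248  248  249
```

View pics/wr3.png

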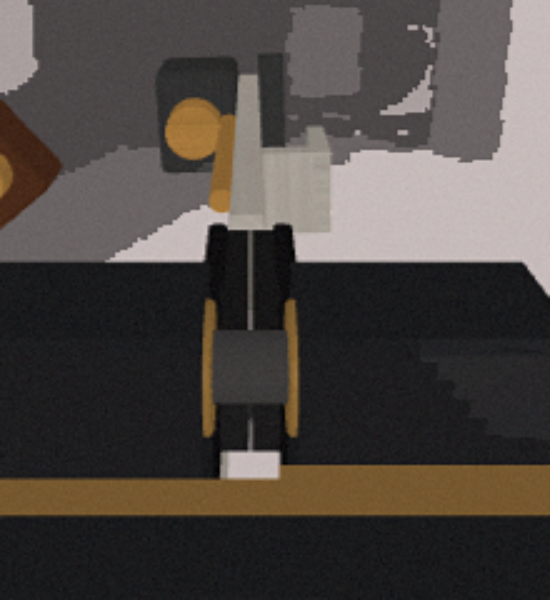

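Run:
```python
from h import *
f=grab_frame('wrist'); W=cloud(f)
for r in (236,244,248,250,252,254,260,270,284):
    for c in (262,276,280,290): print(r,c,W[r,c].round(0),end=' ')
    print()
g=grab_frame('scene'); W=cloud(g).reshape(-1,3)
w=W[(np.hypot(W[:,0]-423,W[:,1]-322)<35)]
for z in range(60,260,10):
    p=w[(w[:,2]>z)&(w[:,2]<z+10)]
    if len(p): print(z,len(p),p.min(0).round(),p.max(0).round())
```

```text
236 262 [408. 282.  -1.] 236 276 [419. 334. 135.] 236 280 [422. 334. 134.] 236 290 [430. 324. 105.] 
244 262 [408. 274.   1.] 244 276 [419. 334. 147.] 244 280 [422. 335. 149.] 244 290 [430. 318. 106.] 
248 262 [409. 269.  -1.] 248 276 [420. 332. 148.] 248 280 [422. 333. 149.] 248 290 [431. 315. 104.] 
250 262 [409. 266.  -1.] 250 276 [420. 331. 149.] 250 280 [422. 332. 150.] 250 290 [427. 333. 153.] 
252 262 [409. 264.  -1.] 252 276 [420. 331. 152.] 252 280 [422. 331. 151.] 252 290 [427. 334. 156.] 
254 262 [409. 262.  -1.] 254 276 [420. 331. 155.] 254 280 [422. 331. 153.] 254 290 [427. 333. 157.] 
260 262 [413. 332. 166.] 260 276 [420. 331. 162.] 260 280 [422. 331. 162.] 260 290 [427. 333. 164.] 
270 262 [414. 359. 229.] 270 276 [420. 331. 174.] 270 280 [422. 331. 172.] 270 290 [427. 332. 174.] 
284 262 [414. 358. 236.] 284 276 [420. 331. 186.] 284 280 [422. 324. 175.] 284 290 [426. 331. 187.] 
60 10 [425. 310.  61.] [431. 320.  70.]
70 11 [424. 311.  72.] [445. 338.  80.]
80 24 [424. 311.  81.] [450. 336.  89.]
90 23 [418. 311.  91.] [448. 338.  99.]
100 55 [425. 311. 100.] [450. 337. 110.]
110 20 [420. 311. 110.] [438. 333. 120.]
120 20 [422. 310. 121.] [432. 334. 130.]
130 22 [422. 310. 130.] [431. 337. 140.]
140 11 [423. 312. 140.] [429. 334. 149.]
150 17 [415. 310. 150.] [435. 323. 160.]
160 17 [416. 311. 161.] [434. 326. 170.]
170 12 [418. 311. 171.] [437. 323. 179.]
180 17 [414. 310. 180.] [439. 321. 189.]
190 5 [424. 311. 192.] [440. 315. 197.]
210 1 [452. 312. 219.] [452. 312. 219.]
220 2 [419. 290. 223.] [453. 310. 228.]
230 16 [419. 287. 232.] [458. 338. 240.]
240 91 [398. 289. 240.] [458. 344. 250.]
250 51 [410. 295. 250.] [450. 345. 260.]
```

Run:
```python
from h import *
f=dict(np.load('wr1.npz')); W=cloud(f)
for c in (190,194,198,362,366,370):
    print(c,[(r,W[r,c].round(0).tolist()) for r in range(246,275,3)])
```

```text
190 [(246, [281.0, 194.0, -1.0]), (249, [282.0, 189.0, 1.0]), (252, [367.0, 333.0, 326.0]), (255, [367.0, 331.0, 326.0]), (258, [368.0, 331.0, 330.0]), (261, [369.0, 331.0, 333.0]), (264, [370.0, 331.0, 336.0]), (267, [371.0, 332.0, 341.0]), (270, [372.0, 331.0, 343.0]), (273, [372.0, 330.0, 343.0])]
194 [(246, [288.0, 195.0, 1.0]), (249, [288.0, 189.0, -2.0]), (252, [368.0, 331.0, 322.0]), (255, [369.0, 331.0, 325.0]), (258, [371.0, 332.0, 330.0]), (261, [371.0, 331.0, 333.0]), (264, [372.0, 331.0, 336.0]), (267, [372.0, 330.0, 336.0]), (270, [372.0, 328.0, 337.0]), (273, [373.0, 328.0, 339.0])]
198 [(246, [294.0, 195.0, -0.0]), (249, [294.0, 189.0, -3.0]), (252, [371.0, 332.0, 322.0]), (255, [372.0, 332.0, 327.0]), (258, [372.0, 330.0, 326.0]), (261, [372.0, 329.0, 328.0]), (264, [372.0, 328.0, 328.0]), (267, [373.0, 326.0, 330.0]), (270, [373.0, 325.0, 331.0]), (273, [373.0, 324.0, 331.0])]
362 [(246, [562.0, 221.0, -0.0]), (249, [563.0, 216.0, 0.0]), (252, [461.0, 340.0, 322.0]), (255, [460.0, 340.0, 325.0]), (258, [459.0, 340.0, 329.0]), (261, [459.0, 338.0, 330.0]), (264, [459.0, 337.0, 331.0]), (267, [459.0, 336.0, 332.0]), (270, [459.0, 334.0, 331.0]), (273, [459.0, 333.0, 332.0])]
366 [(246, [569.0, 222.0, -1.0]), (249, [570.0, 216.0, -2.0]), (252, [463.0, 341.0, 322.0]), (255, [462.0, 340.0, 325.0]), (258, [461.0, 341.0, 330.0]), (261, [460.0, 340.0, 332.0]), (264, [459.0, 340.0, 337.0]), (267, [459.0, 339.0, 337.0]), (270, [459.0, 337.0, 338.0]), (273, [459.0, 336.0, 339.0])]
370 [(246, [575.0, 223.0, 1.0]), (249, [465.0, 342.0, 320.0]), (252, [464.0, 342.0, 325.0]), (255, [464.0, 341.0, 327.0]), (258, [463.0, 341.0, 330.0]), (261, [462.0, 340.0, 333.0]), (264, [461.0, 340.0, 337.0]), (267, [460.0, 340.0, 340.0]), (270, [459.0, 340.0, 343.0]), (273, [459.0, 339.0, 345.0])]
```

>>> drive_tool --hand -0.3 --moves '[{"tx": 0,"ty": 0,"tz": 0.15,"roll": 0},{"tx": 0,"ty": 0,"tz": 0.15,"roll": 0},{"tx": 0,"ty": 0,"tz": 0.15,"roll": 0},{"tx": 0,"ty": 0,"tz": 0.15,"roll": 0},{"tx": 0,"ty": 0,"tz": 0.15,"roll": 0},{"tx": 0,"ty": 0,"tz": 0.15,"roll": 0}]'

```text
t: 4.4
position: [422.9, 321.6, 129.7]
eef_rot: [2.116, 2.322, -0.001]
wrist_force: [0.2, -0.7, -0.7]
gripper_width: 30.0
finger_force: 0.0
```

Run:
```python
from h import *
o=get_obs(); print(o['position'],o['gripper_width'])
f=grab_frame('wrist'); W=cloud(f).reshape(-1,3); p=W[(abs(W[:,1]-322)<25)&(W[:,2]>154)&(W[:,2]<200)&(abs(W[:,0]-423)<70)]
for s,m in (('-x',p[:,0]<423),('+x',p[:,0]>=423)):
    q=p[m]; lo=q[q[:,2]<np.percentile(q[:,2],10)]; print(s,len(q),q.min(0).round(1),lo.mean(0).round(1),q[:,0].min(),q[:,0].max(), np.percentile(q[:,1],[2,98]))
w=W[np.hypot(W[:,0]-422,W[:,1]-322)<45]
for q in ((142,154),(98,114),(22,37)):
    pp=w[(w[:,2]>q[0])&(w[:,2]<q[1])]
    if len(pp)>20: print(q,len(pp),fit(pp),rect(pp))
```

```text
[422.8572548  321.63410575 129.72423861] 29.975974378666166
-x 779 [395.4 310.4 165.2] [404.  325.8 167.5] 395.43168014524616 408.4136261731982 [315.07213971 330.85151759]
+x 780 [436.  313.4 164.8] [439.6 329.2 167.6] 435.9722330536873 447.56580694060335 [317.57511773 334.96989994]
(142, 154) 512 (array([421.85852952, 323.80531919]), np.float64(-83.23961858254384)) (array([422. , 322.5]), array([ 8. , 24.2]), 7.2)
(98, 114) 997 (array([432.48622821, 325.28910724]), np.float64(169.1604762484506)) (array([428.1, 323.1]), array([33.7, 24.5]), 6.5)
(22, 37) 714 (array([401.89175678, 326.21938646]), np.float64(-108.62049173632745)) (array([407. , 320.7]), array([38. , 39.3]), 7.1)
```

Two cameras show the fingertips are 35.5 mm above the reported TCP, so the strap was missed, and nothing was touched. I'll correct for that offset from here on.

>>> drive_tool --moves '[{"tx": 0,"ty": 0,"tz": -0.2,"roll": 0},{"tx": 0,"ty": 0,"tz": -0.4,"roll": 0},{"tx": 0,"ty": 0,"tz": -0.5,"roll": 0},{"tx": 0,"ty": 0,"tz": -0.5,"roll": 0}]'

```text
t: 4.85
position: [422.0, 320.9, 78.6]
eef_rot: [-2.116, -2.322, 0.005]
wrist_force: [0.2, 0.4, 0.8]
gripper_width: 30.7
finger_force: 0.0
```

>>> drive_tool --hand -1 --moves '[{"tx": 0,"ty": 0,"tz": 0,"roll": 0},{"tx": 0,"ty": 0,"tz": 0,"roll": 0},{"tx": 0,"ty": 0,"tz": 0,"roll": 0},{"tx": 0,"ty": 0,"tz": 0,"roll": 0},{"tx": 0,"ty": 0,"tz": 0,"roll": 0},{"tx": 0,"ty": 0,"tz": 0,"roll": 0}]'

```text
t: 5.45
position: [423.4, 322.3, 80.9]
eef_rot: [2.116, 2.322, 0.002]
wrist_force: [0.5, 0.1, 2.5]
gripper_width: 7.7
finger_force: 30.0
```

>>> drive_tool --moves '[{"tx": 0,"ty": 0,"tz": 0.2,"roll": 0},{"tx": 0,"ty": 0,"tz": 0.4,"roll": 0},{"tx": 0,"ty": 0,"tz": 0.65,"roll": 0},{"tx": 0,"ty": 0,"tz": 0.85,"roll": 0},{"tx": 0.1,"ty": -0.1,"tz": 0.9,"roll": -0.07},{"tx": 0.3,"ty": -0.25,"tz": 0.9,"roll": -0.15},{"tx": 0.55,"ty": -0.45,"tz": 0.9,"roll": -0.25},{"tx": 0.8,"ty": -0.65,"tz": 0.9,"roll": -0.27},{"tx": 0.95,"ty": -0.75,"tz": 0.9,"roll": -0.27},{"tx": 1,"ty": -0.8,"tz": 0.9,"roll": -0.27}]'

```text
t: 6.45
position: [525.5, 236.8, 168.3]
eef_rot: [2.281, 2.157, -0.005]
wrist_force: [-0.7, -0.0, -1.5]
gripper_width: 7.8
finger_force: 30.0
```

>>> drive_tool --moves '[{"tx": 0.2,"ty": 0,"tz": 0,"roll": 0},{"tx": 0.4,"ty": 0,"tz": 0,"roll": 0},{"tx": 0.5,"ty": 0,"tz": 0,"roll": 0},{"tx": 0.5,"ty": 0,"tz": 0,"roll": 0},{"tx": 0.5,"ty": 0,"tz": 0,"roll": 0}]'

```text
t: 6.95
position: [572.2, 241.6, 169.4]
eef_rot: [-2.274, -2.166, 0.003]
wrist_force: [0.6, 0.5, -0.6]
gripper_width: 7.8
finger_force: 30.0
```

```bash
cat > rail.py <<'E'
from h import *
def run(n,cx,cy,cz):
    o=get_obs(); print(o['position'].round(1),o['gripper_width'],o['wrist_force'].round(1))
    for cam in ('wrist','top'):
        f=grab_frame(cam); W=cloud(f).reshape(-1,3)
        if cam=='wrist': save(f,n)
        m=(abs(W[:,0]-620)<14)&(W[:,2]>128)&(W[:,2]<148)&(W[:,1]>75)&(W[:,1]<295); p=W[m]
        if len(p)>30:
            k=np.polyfit(p[:,1]-185,p[:,0],1); print(cam,'bar n',len(p),'x at y185',k[1].round(1),'yaw',np.degrees(-np.arctan(k[0])).round(2),'ztop',np.percentile(p[:,2],90).round(1),p[:,1].min(),p[:,1].max())
        w=W[(abs(W[:,0]-cx)<50)&(abs(W[:,1]-cy)<25)]
        for q in (-6,10),: 
            p=w[(w[:,2]>cz+106-4)&(w[:,2]<cz+106+4)]
            if len(p)>20: print(cam,'bridge',len(p),fit(p),rect(p),p[:,2].mean().round(1))
E
python3 -c "
from rail import *
run('wr4.png',572,242,90)"
```

```text
[572.2 241.6 169.4] 7.8478018289620755 [ 0.6  0.5 -0.6]
wrist bar n 1178 x at y185 618.6 yaw -1.73 ztop 138.7 208.06688728535755 294.9817886014095
wrist bridge 645 (array([585.69374049, 247.69057264]), np.float64(151.03240351878725)) (array([581.4, 244.3]), array([19. , 26.8]), 87.1) 193.9
top bar n 163 x at y185 619.8 yaw -1.64 ztop 141.9 75.58217670165921 227.71399103910994
```

View pics/wr4.png

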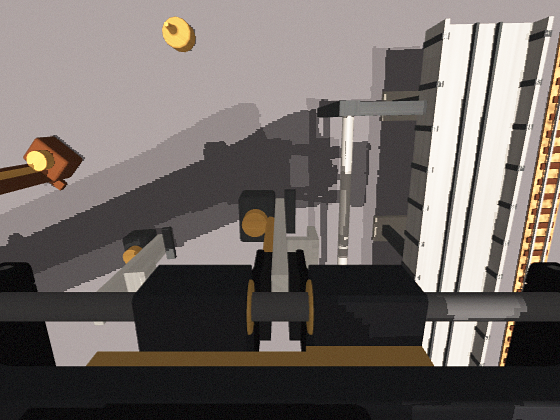

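>>> drive_tool --moves '[{"tx": 0.15,"ty": 0,"tz": 0,"roll": 0.03},{"tx": 0.3,"ty": 0,"tz": 0,"roll": 0.03},{"tx": 0.38,"ty": 0,"tz": 0,"roll": 0.03},{"tx": 0.38,"ty": 0,"tz": 0,"roll": 0.03},{"tx": 0.38,"ty": 0,"tz": 0,"roll": 0.03}]'

```text
t: 7.55
position: [610.3, 242.0, 170.1]
eef_rot: [-2.257, -2.185, 0.001]
wrist_force: [0.5, -0.2, -0.5]
gripper_width: 7.8
finger_force: 30.0
```

Run:
```python
from rail import *
run('wr5.png',610,242,90)
```

```text
[610.3 242.  170.1] 7.7874332098838845 [ 0.5 -0.2 -0.5]
wrist bar n 1006 x at y185 618.5 yaw -1.57 ztop 138.8 126.56551661938961 294.98693396025214
wrist bridge 663 (array([623.56522326, 248.43326671]), np.float64(-27.836550695477474)) (array([619.5, 244.7]), array([19. , 26.8]), 87.9) 194.5
top bar n 174 x at y185 619.4 yaw -1.22 ztop 142.1 75.78265445532728 235.54608324972781
```

>>> drive_tool --moves '[{"tx": 0,"ty": 0,"tz": -0.15,"roll": 0},{"tx": 0,"ty": 0,"tz": -0.3,"roll": 0},{"tx": 0,"ty": 0,"tz": -0.4,"roll": 0},{"tx": 0,"ty": 0,"tz": -0.45,"roll": 0},{"tx": 0,"ty": 0,"tz": -0.47,"roll": 0},{"tx": 0,"ty": 0,"tz": -0.48,"roll": 0},{"tx": 0,"ty": 0,"tz": -0.48,"roll": 0}]'

```text
t: 8.35
position: [611.4, 241.9, 122.5]
eef_rot: [2.257, 2.185, 0.001]
wrist_force: [-0.1, -0.6, -0.4]
gripper_width: 7.8
finger_force: 30.0
```

>>> drive_tool --moves '[{"tx": 0,"ty": 0,"tz": -0.01,"roll": 0},{"tx": 0,"ty": 0,"tz": -0.02,"roll": 0},{"tx": 0,"ty": 0,"tz": -0.02,"roll": 0}]'

```text
t: 8.65
position: [611.1, 241.9, 120.3]
eef_rot: [2.257, 2.185, 0.0]
wrist_force: [0.3, 0.5, -0.7]
gripper_width: 7.7
finger_force: 30.0
```

>>> drive_tool --moves '[{"tx": 0,"ty": 0,"tz": -0.01,"roll": 0},{"tx": 0,"ty": 0,"tz": -0.01,"roll": 0}]'

```text
t: 8.85
position: [611.2, 241.9, 119.9]
eef_rot: [2.257, 2.185, 0.001]
wrist_force: [-0.5, -0.3, 3.3]
gripper_width: 7.8
finger_force: 30.0
```

>>> drive_tool --moves '[{"tx": 0,"ty": 0,"tz": -0.01,"roll": 0},{"tx": 0,"ty": 0,"tz": -0.01,"roll": 0}]'

```text
t: 9.05
position: [611.3, 241.9, 119.8]
eef_rot: [2.257, 2.185, 0.002]
wrist_force: [-2.9, -0.8, 7.5]
gripper_width: 7.8
finger_force: 30.0
```

Run:
```python
from rail import *
run('wr6.png',610,242,38)
f=grab_frame('scene'); c=cv2.resize(f['img'][130:270,280:440],None,fx=4,fy=4); cv2.imwrite('pics/sc6.png',c[...,::-1])
```

```text
[611.3 241.9 119.8] 7.8007246924055424 [-2.9 -0.8  7.5]
wrist bar n 1898 x at y185 621.8 yaw -0.37 ztop 144.5 168.69986811652464 294.9760922918024
wrist bridge 686 (array([624.41860484, 248.52667598]), np.float64(-27.31548764209301)) (array([618.5, 244.7]), array([19.2, 30.4]), 88.0) 143.9
top bar n 161 x at y185 619.9 yaw -1.78 ztop 142.3 75.59866892497409 234.501536212385
```

The hook seated at the predicted height (119.8) with 7.5 N. Now a slow release.

>>> drive_tool --hand -0.79 --moves '[{"tx": 0,"ty": 0,"tz": 0.01,"roll": 0},{"tx": 0,"ty": 0,"tz": 0.01,"roll": 0},{"tx": 0,"ty": 0,"tz": 0.01,"roll": 0}]'

```text
t: 9.5
position: [610.9, 241.9, 118.8]
eef_rot: [-2.257, -2.185, 0.0]
wrist_force: [-0.3, 0.4, 0.4]
gripper_width: 9.3
finger_force: 0.3
```

>>> drive_tool --hand -0.74 --moves '[{"tx": 0,"ty": 0,"tz": 0,"roll": 0},{"tx": 0,"ty": 0,"tz": 0,"roll": 0},{"tx": 0,"ty": 0,"tz": 0,"roll": 0}]'

```text
t: 9.8
position: [611.0, 241.8, 118.9]
eef_rot: [2.257, 2.185, -0.001]
wrist_force: [0.2, -1.0, 0.5]
gripper_width: 11.3
finger_force: 0.2
```

>>> drive_tool --hand -0.69 --moves '[{"tx": 0,"ty": 0,"tz": 0,"roll": 0},{"tx": 0,"ty": 0,"tz": 0,"roll": 0},{"tx": 0,"ty": 0,"tz": 0,"roll": 0}]'

```text
t: 10.1
position: [611.1, 241.8, 119.2]
eef_rot: [2.257, 2.185, 0.0]
wrist_force: [-0.2, 0.3, 0.4]
gripper_width: 13.5
finger_force: 0.1
```

>>> drive_tool --hand -0.64 --moves '[{"tx": 0,"ty": 0,"tz": 0,"roll": 0},{"tx": 0,"ty": 0,"tz": 0,"roll": 0},{"tx": 0,"ty": 0,"tz": 0,"roll": 0}]'

```text
t: 10.4
position: [611.1, 241.8, 119.2]
eef_rot: [2.257, 2.185, 0.0]
wrist_force: [-0.2, 0.5, -0.4]
gripper_width: 15.5
finger_force: 0.1
```

>>> drive_tool --hand -0.59 --moves '[{"tx": 0,"ty": 0,"tz": 0,"roll": 0},{"tx": 0,"ty": 0,"tz": 0,"roll": 0},{"tx": 0,"ty": 0,"tz": 0,"roll": 0}]'

```text
t: 10.7
position: [611.1, 241.8, 119.2]
eef_rot: [2.257, 2.185, 0.0]
wrist_force: [0.2, -0.3, -0.4]
gripper_width: 17.8
finger_force: 0.1
```

>>> drive_tool --hand -0.54 --moves '[{"tx": 0,"ty": 0,"tz": 0,"roll": 0},{"tx": 0,"ty": 0,"tz": 0,"roll": 0},{"tx": 0,"ty": 0,"tz": 0,"roll": 0}]'

```text
t: 11.0
position: [611.1, 241.8, 119.2]
eef_rot: [2.257, 2.185, 0.0]
wrist_force: [0.1, 0.3, 1.1]
gripper_width: 19.8
finger_force: 0.1
```

Run:
```python
from h import *
o=get_obs(); print(o['position'],o['gripper_width'])
f=grab_frame('wrist'); save(f,'wr7.png')
```

```text
[611.08847566 241.79211533 119.19526958] 19.763860432902128
```

View pics/wr7.png

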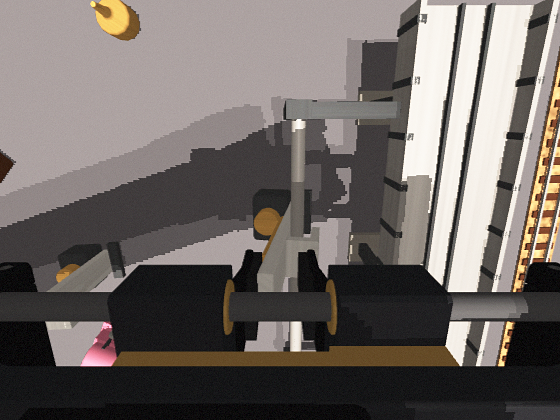

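The strap is leaning left onto the −x finger, with the block at (270,205 px) swinging in below the bar and the hook on the bar at (300,235). I'll keep releasing.

>>> drive_tool --hand -0.49 --moves '[{"tx": 0,"ty": 0,"tz": 0,"roll": 0},{"tx": 0,"ty": 0,"tz": 0,"roll": 0},{"tx": 0,"ty": 0,"tz": 0,"roll": 0}]'

```text
t: 11.35
position: [611.1, 241.8, 119.2]
eef_rot: [2.257, 2.185, 0.0]
wrist_force: [-0.5, -0.9, -0.3]
gripper_width: 22.0
finger_force: 0.1
```

>>> drive_tool --hand -0.44 --moves '[{"tx": 0,"ty": 0,"tz": 0,"roll": 0},{"tx": 0,"ty": 0,"tz": 0,"roll": 0},{"tx": 0,"ty": 0,"tz": 0,"roll": 0}]'

```text
t: 11.65
position: [611.1, 241.8, 119.2]
eef_rot: [2.257, 2.185, 0.0]
wrist_force: [-0.5, 0.4, 0.7]
gripper_width: 24.0
finger_force: 0.1
```

>>> drive_tool --hand -0.39 --moves '[{"tx": 0,"ty": 0,"tz": 0,"roll": 0},{"tx": 0,"ty": 0,"tz": 0,"roll": 0},{"tx": 0,"ty": 0,"tz": 0,"roll": 0}]'

```text
t: 11.95
position: [611.1, 241.8, 119.2]
eef_rot: [2.257, 2.185, 0.0]
wrist_force: [-0.0, -0.2, -0.7]
gripper_width: 26.3
finger_force: 0.0
```

>>> drive_tool --hand -0.34 --moves '[{"tx": 0,"ty": 0,"tz": 0,"roll": 0},{"tx": 0,"ty": 0,"tz": 0,"roll": 0},{"tx": 0,"ty": 0,"tz": 0,"roll": 0}]'

```text
t: 12.25
position: [611.1, 241.8, 119.2]
eef_rot: [2.257, 2.185, 0.0]
wrist_force: [-0.2, 0.0, 0.0]
gripper_width: 28.8
finger_force: 0.0
```

>>> drive_tool --hand -0.29 --moves '[{"tx": 0,"ty": 0,"tz": 0,"roll": 0},{"tx": 0,"ty": 0,"tz": 0,"roll": 0},{"tx": 0,"ty": 0,"tz": 0,"roll": 0}]'

```text
t: 12.55
position: [611.1, 241.8, 119.2]
eef_rot: [2.257, 2.185, 0.0]
wrist_force: [0.0, -0.3, -0.3]
gripper_width: 30.5
finger_force: 0.0
```

>>> drive_tool --hand -0.24 --moves '[{"tx": 0,"ty": 0,"tz": 0,"roll": 0},{"tx": 0,"ty": 0,"tz": 0,"roll": 0},{"tx": 0,"ty": 0,"tz": 0,"roll": 0}]'

```text
t: 12.85
position: [611.1, 241.8, 119.2]
eef_rot: [2.257, 2.185, 0.0]
wrist_force: [0.0, -1.4, 0.4]
gripper_width: 33.1
finger_force: 0.0
```

>>> drive_tool --hand -0.1 --moves '[{"tx": 0,"ty": 0,"tz": 0,"roll": 0},{"tx": 0,"ty": 0,"tz": 0,"roll": 0},{"tx": 0,"ty": 0,"tz": 0,"roll": 0},{"tx": 0,"ty": 0,"tz": 0,"roll": 0}]'

```text
t: 13.25
position: [611.1, 241.8, 119.2]
eef_rot: [2.257, 2.185, 0.0]
wrist_force: [0.1, -0.6, 0.2]
gripper_width: 39.1
finger_force: 0.0
```

```bash
cat > strap.py <<'E'
from h import *
def lean(x0,y0):
    o=get_obs(); print(o['position'].round(1),o['gripper_width'].round(1))
    f=grab_frame('wrist'); W=cloud(f).reshape(-1,3)
    w=W[(abs(W[:,1]-y0-12)<3.5)&(abs(W[:,0]-x0)<32)&(W[:,2]>60)&(W[:,2]<192)]
    for z in range(90,192,10):
        p=w[(w[:,2]>z)&(w[:,2]<z+10)]
        if len(p)>3: print(z,len(p),np.percentile(p[:,0],[5,50,95]).round(1))
E
python3 -c "
from strap import *
lean(611,242); lean(611,242)"
```

```text
Traceback (most recent call last):
  File "strap.py", line 3, in lean
    o=get_obs(); print(o['position'].round(1),o['gripper_width'].round(1))
                                              ^^^^^^^^^^^^^^^^^^^^^^^^
AttributeError: 'float' object has no attribute 'round'
```

>>> drive_tool --moves '[{"tx": 0,"ty": 0,"tz": 0.1,"roll": 0},{"tx": 0,"ty": 0,"tz": 0.3,"roll": 0},{"tx": 0,"ty": 0,"tz": 0.6,"roll": 0},{"tx": 0,"ty": 0,"tz": 0.9,"roll": 0},{"tx": -0.2,"ty": -0.1,"tz": 1,"roll": 0},{"tx": -0.6,"ty": -0.3,"tz": 1,"roll": 0},{"tx": -1,"ty": -0.6,"tz": 1,"roll": 0.05},{"tx": -1,"ty": -0.6,"tz": 1,"roll": 0.08}]'

```text
t: 14.05
position: [506.3, 177.1, 219.2]
eef_rot: [-2.212, -2.227, 0.005]
wrist_force: [1.0, -0.1, 0.6]
gripper_width: 39.4
finger_force: 0.0
```

>>> drive_tool --moves '[{"tx": -0.4,"ty": 0,"tz": 0,"roll": 0},{"tx": -0.8,"ty": 0,"tz": 0,"roll": 0},{"tx": -0.87,"ty": 0,"tz": 0,"roll": 0},{"tx": -0.87,"ty": 0,"tz": 0,"roll": 0},{"tx": -0.87,"ty": 0,"tz": 0,"roll": 0}]'

```text
t: 14.55
position: [425.5, 181.8, 220.0]
eef_rot: [2.211, 2.23, 0.003]
wrist_force: [0.1, -0.3, 0.2]
gripper_width: 39.2
finger_force: 0.0
```

```bash
sed -i "s/o\['gripper_width'\].round(1)/round(o['gripper_width'],1)/" strap.py
cat > armB.py <<'E'
from h import *
o=get_obs(); print(o['position'].round(1),o['eef_rot'].round(3))
e=o['eef_rot']; print('closing',2*np.degrees(np.arctan2(e[1],e[0]))-90)
for cam in ('wrist','top'):
    f=grab_frame(cam); W=cloud(f).reshape(-1,3)
    if cam=='wrist': save(f,'wr8.png')
    w=W[np.hypot(W[:,0]-423,W[:,1]-181.5)<45]
    for q in ((142,158),(98,114),(22,37)):
        p=w[(w[:,2]>q[0])&(w[:,2]<q[1])]
        if len(p)>20: print(cam,q,len(p),fit(p),rect(p))
E
python3 armB.py
python3 - <<'E'
from h import *
f=grab_frame('scene'); W=cloud(f).reshape(-1,3)
w=W[(abs(W[:,1]-242)<11)&(abs(W[:,0]-611)<50)]
for z in range(60,195,10):
    p=w[(w[:,2]>z)&(w[:,2]<z+10)]
    if len(p)>2: print(z,len(p),np.percentile(p[:,0],[5,50,95]).round(1))
c=cv2.resize(f['img'][130:270,290:430],(500,500)); cv2.imwrite('pics/sc8.png',c[...,::-1])
E
```

```text
[425.5 181.8 220. ] [2.211 2.23  0.003]
closing 0.4933785599966143
wrist (142, 158) 248 (array([422.11535854, 182.79331409]), np.float64(-87.85008031925648)) (array([422.1, 181.7]), array([ 7.9, 24.8]), 3.1)
wrist (98, 114) 526 (array([433.45785826, 183.2209951 ]), np.float64(164.71762599355623)) (array([428.3, 182.2]), array([33.5, 24.4]), 1.3)
wrist (22, 37) 444 (array([402.36173052, 187.1160835 ]), np.float64(-112.9007790112451)) (array([407.2, 182. ]), array([37.7, 39.1]), 1.0)
top (22, 37) 59 (array([405.83004932, 170.5110246 ]), np.float64(-177.18837773380926)) (array([408.1, 171.1]), array([22.3, 37.4]), 80.3)
60 10 [607.2 616.4 628.3]
70 24 [610.8 635.8 639.1]
80 28 [626.5 631.4 635.4]
90 26 [624.7 628.4 632.2]
100 14 [622.5 625.6 628.5]
120 21 [619.2 638.  640.8]
130 29 [614.7 635.5 639. ]
140 72 [609.7 622.8 635.1]
150 27 [606.9 610.1 612.6]
160 28 [603.6 606.8 610.1]
170 31 [595.1 602.6 605.8]
180 22 [592.8 600.  604.7]
```

View pics/sc8.png

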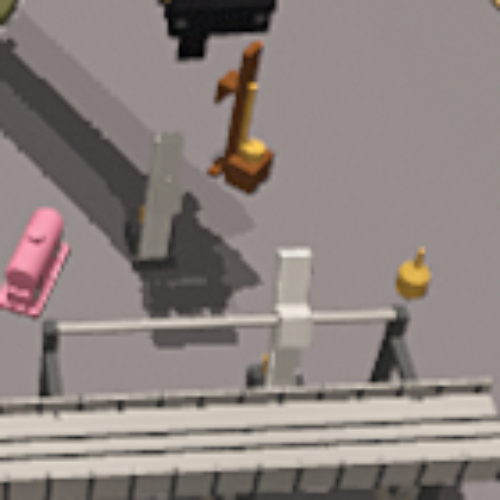

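Arm A hangs from the bar at (293,320 px) with the expected lean. Next is arm B.

>>> drive_tool --hand -0.3 --moves '[{"tx": -0.03,"ty": 0,"tz": -0.2,"roll": 0.02},{"tx": -0.03,"ty": 0,"tz": -0.5,"roll": 0.02},{"tx": -0.03,"ty": 0,"tz": -0.6,"roll": 0.02},{"tx": -0.03,"ty": 0,"tz": -0.6,"roll": 0.02},{"tx": -0.03,"ty": 0,"tz": -0.6,"roll": 0.02}]'

```text
t: 15.2
position: [421.9, 181.9, 160.0]
eef_rot: [2.199, 2.242, 0.001]
wrist_force: [-0.9, 0.7, 0.2]
gripper_width: 30.2
finger_force: 0.0
```

>>> drive_tool --moves '[{"tx": 0,"ty": 0,"tz": -0.2,"roll": 0},{"tx": 0,"ty": 0,"tz": -0.4,"roll": 0},{"tx": 0,"ty": 0,"tz": -0.6,"roll": 0},{"tx": 0,"ty": 0,"tz": -0.75,"roll": 0},{"tx": 0,"ty": 0,"tz": -0.8,"roll": 0},{"tx": 0,"ty": 0,"tz": -0.8,"roll": 0}]'

```text
t: 15.8
position: [421.5, 182.0, 79.7]
eef_rot: [2.199, 2.243, 0.001]
wrist_force: [0.2, -0.4, -0.6]
gripper_width: 30.7
finger_force: 0.0
```

>>> drive_tool --hand -1 --moves '[{"tx": 0,"ty": 0,"tz": 0,"roll": 0},{"tx": 0,"ty": 0,"tz": 0,"roll": 0},{"tx": 0,"ty": 0,"tz": 0,"roll": 0},{"tx": 0,"ty": 0,"tz": 0,"roll": 0},{"tx": 0,"ty": 0,"tz": 0,"roll": 0},{"tx": 0,"ty": 0,"tz": 0,"roll": 0}]'

```text
t: 16.4
position: [421.4, 181.9, 79.5]
eef_rot: [2.199, 2.243, 0.001]
wrist_force: [0.2, -0.5, 2.1]
gripper_width: 7.8
finger_force: 30.0
```

>>> drive_tool --moves '[{"tx": 0,"ty": 0,"tz": 0.2,"roll": 0},{"tx": 0,"ty": 0,"tz": 0.4,"roll": 0},{"tx": 0,"ty": 0,"tz": 0.65,"roll": 0},{"tx": 0,"ty": 0,"tz": 0.85,"roll": 0},{"tx": 0.1,"ty": -0.1,"tz": 0.9,"roll": -0.05},{"tx": 0.3,"ty": -0.25,"tz": 0.9,"roll": -0.09},{"tx": 0.55,"ty": -0.45,"tz": 0.9,"roll": -0.09},{"tx": 0.8,"ty": -0.55,"tz": 0.9,"roll": -0.09},{"tx": 0.95,"ty": -0.57,"tz": 0.9,"roll": -0.09},{"tx": 1,"ty": -0.57,"tz": 0.9,"roll": -0.09}]'

```text
t: 17.4
position: [522.3, 122.4, 167.9]
eef_rot: [2.255, 2.186, -0.003]
wrist_force: [-1.1, 0.3, -1.0]
gripper_width: 7.5
finger_force: 30.0
```

>>> drive_tool --moves '[{"tx": 0.2,"ty": 0,"tz": 0,"roll": 0},{"tx": 0.4,"ty": 0,"tz": 0,"roll": 0},{"tx": 0.6,"ty": 0,"tz": 0,"roll": 0},{"tx": 0.8,"ty": 0,"tz": 0,"roll": 0},{"tx": 0.85,"ty": 0,"tz": 0,"roll": 0},{"tx": 0.85,"ty": 0,"tz": 0,"roll": 0},{"tx": 0.85,"ty": 0,"tz": 0,"roll": 0}]'

```text
t: 18.1
position: [605.0, 124.8, 168.7]
eef_rot: [-2.251, -2.19, 0.002]
wrist_force: [0.2, 0.2, -1.5]
gripper_width: 8.1
finger_force: 30.0
```

Run:
```python
from rail import *
run('wr9.png',606,125,90)
```

```text
[605.  124.8 168.7] 8.112905430165103 [ 0.2  0.2 -1.5]
wrist bar n 3652 x at y185 619.2 yaw -2.21 ztop 146.2 116.47378131347561 276.2394261356765
wrist bridge 626 (array([618.10093759, 131.3778444 ]), np.float64(153.8180465597612)) (array([614. , 128.1]), array([18. , 27.1]), 86.6) 194.6
top bar n 72 x at y185 620.2 yaw -1.86 ztop 141.6 75.76555040259485 294.36283112296263
```

>>> drive_tool --moves '[{"tx": 0.02,"ty": 0,"tz": 0,"roll": 0},{"tx": 0.02,"ty": 0,"tz": -0.15,"roll": 0},{"tx": 0.02,"ty": 0,"tz": -0.3,"roll": 0},{"tx": 0.02,"ty": 0,"tz": -0.4,"roll": 0},{"tx": 0.02,"ty": 0,"tz": -0.45,"roll": 0},{"tx": 0.02,"ty": 0,"tz": -0.48,"roll": 0},{"tx": 0.02,"ty": 0,"tz": -0.48,"roll": 0}]'

```text
t: 18.9
position: [607.9, 124.7, 120.7]
eef_rot: [-2.252, -2.191, 0.001]
wrist_force: [0.4, 0.1, -1.5]
gripper_width: 7.9
finger_force: 30.0
```

>>> drive_tool --moves '[{"tx": 0,"ty": 0,"tz": -0.01,"roll": 0},{"tx": 0,"ty": 0,"tz": -0.02,"roll": 0},{"tx": 0,"ty": 0,"tz": -0.02,"roll": 0}]'

```text
t: 19.2
position: [608.2, 124.9, 119.5]
eef_rot: [2.251, 2.191, 0.001]
wrist_force: [0.3, 0.6, -2.2]
gripper_width: 7.7
finger_force: 30.0
```

>>> drive_tool --moves '[{"tx": 0,"ty": 0,"tz": -0.01,"roll": 0},{"tx": 0,"ty": 0,"tz": -0.01,"roll": 0}]'

```text
t: 19.4
position: [608.3, 124.9, 118.5]
eef_rot: [2.251, 2.191, 0.001]
wrist_force: [0.1, 0.4, -0.7]
gripper_width: 7.9
finger_force: 30.0
```

>>> drive_tool --moves '[{"tx": 0,"ty": 0,"tz": -0.01,"roll": 0},{"tx": 0,"ty": 0,"tz": -0.01,"roll": 0}]'

```text
t: 19.6
position: [608.3, 124.9, 118.3]
eef_rot: [2.251, 2.191, 0.001]
wrist_force: [-2.2, -0.0, 4.8]
gripper_width: 7.9
finger_force: 30.0
```

Seated. Slow release, as before.

>>> drive_tool --hand -0.79 --moves '[{"tx": 0,"ty": 0,"tz": 0.01,"roll": 0},{"tx": 0,"ty": 0,"tz": 0.01,"roll": 0},{"tx": 0,"ty": 0,"tz": 0.01,"roll": 0}]'

```text
t: 19.9
position: [607.9, 124.9, 117.9]
eef_rot: [-2.251, -2.191, 0.001]
wrist_force: [-1.3, 0.8, 0.7]
gripper_width: 8.9
finger_force: 0.4
```

>>> drive_tool --hand -0.74 --moves '[{"tx": 0,"ty": 0,"tz": 0,"roll": 0},{"tx": 0,"ty": 0,"tz": 0,"roll": 0},{"tx": 0,"ty": 0,"tz": 0,"roll": 0}]'

```text
t: 20.2
position: [608.0, 124.8, 118.0]
eef_rot: [2.252, 2.191, -0.0]
wrist_force: [0.2, 0.4, -0.2]
gripper_width: 11.1
finger_force: 0.1
```

>>> drive_tool --hand -0.69 --moves '[{"tx": 0,"ty": 0,"tz": 0,"roll": 0},{"tx": 0,"ty": 0,"tz": 0,"roll": 0},{"tx": 0,"ty": 0,"tz": 0,"roll": 0}]'

```text
t: 20.5
position: [608.1, 124.8, 118.2]
eef_rot: [2.251, 2.191, 0.0]
wrist_force: [0.0, 0.2, 0.6]
gripper_width: 13.3
finger_force: 0.1
```

>>> drive_tool --hand -0.64 --moves '[{"tx": 0,"ty": 0,"tz": 0,"roll": 0},{"tx": 0,"ty": 0,"tz": 0,"roll": 0},{"tx": 0,"ty": 0,"tz": 0,"roll": 0}]'

```text
t: 20.8
position: [608.1, 124.8, 118.2]
eef_rot: [2.251, 2.191, 0.0]
wrist_force: [0.1, 1.2, -0.0]
gripper_width: 15.5
finger_force: 0.1
```

>>> drive_tool --hand -0.59 --moves '[{"tx": 0,"ty": 0,"tz": 0,"roll": 0},{"tx": 0,"ty": 0,"tz": 0,"roll": 0},{"tx": 0,"ty": 0,"tz": 0,"roll": 0}]'

```text
t: 21.1
position: [608.1, 124.8, 118.2]
eef_rot: [2.251, 2.191, 0.0]
wrist_force: [-0.0, -0.8, 0.4]
gripper_width: 17.8
finger_force: 0.1
```

>>> drive_tool --hand -0.54 --moves '[{"tx": 0,"ty": 0,"tz": 0,"roll": 0},{"tx": 0,"ty": 0,"tz": 0,"roll": 0},{"tx": 0,"ty": 0,"tz": 0,"roll": 0}]'

```text
t: 21.4
position: [608.1, 124.8, 118.2]
eef_rot: [2.252, 2.191, -0.0]
wrist_force: [-0.0, -0.5, 0.2]
gripper_width: 19.9
finger_force: 0.1
```

>>> drive_tool --hand -0.49 --moves '[{"tx": 0,"ty": 0,"tz": 0,"roll": 0},{"tx": 0,"ty": 0,"tz": 0,"roll": 0},{"tx": 0,"ty": 0,"tz": 0,"roll": 0}]'

```text
t: 21.7
position: [608.1, 124.8, 118.2]
eef_rot: [2.252, 2.191, -0.0]
wrist_force: [-0.8, -0.3, 0.0]
gripper_width: 21.8
finger_force: 0.1
```

>>> drive_tool --hand -0.44 --moves '[{"tx": 0,"ty": 0,"tz": 0,"roll": 0},{"tx": 0,"ty": 0,"tz": 0,"roll": 0},{"tx": 0,"ty": 0,"tz": 0,"roll": 0}]'

```text
t: 22.0
position: [608.1, 124.8, 118.2]
eef_rot: [2.252, 2.191, 0.0]
wrist_force: [-0.1, 0.1, 0.0]
gripper_width: 24.3
finger_force: 0.1
```

>>> drive_tool --hand -0.39 --moves '[{"tx": 0,"ty": 0,"tz": 0,"roll": 0},{"tx": 0,"ty": 0,"tz": 0,"roll": 0},{"tx": 0,"ty": 0,"tz": 0,"roll": 0}]'

```text
t: 22.3
position: [608.1, 124.8, 118.2]
eef_rot: [2.252, 2.191, 0.0]
wrist_force: [-0.6, -0.3, -0.5]
gripper_width: 26.5
finger_force: 0.0
```

>>> drive_tool --hand -0.34 --moves '[{"tx": 0,"ty": 0,"tz": 0,"roll": 0},{"tx": 0,"ty": 0,"tz": 0,"roll": 0},{"tx": 0,"ty": 0,"tz": 0,"roll": 0}]'

```text
t: 22.6
position: [608.1, 124.8, 118.2]
eef_rot: [2.252, 2.191, 0.0]
wrist_force: [-0.0, -0.1, -0.2]
gripper_width: 28.5
finger_force: 0.0
```

>>> drive_tool --hand -0.24 --moves '[{"tx": 0,"ty": 0,"tz": 0,"roll": 0},{"tx": 0,"ty": 0,"tz": 0,"roll": 0},{"tx": 0,"ty": 0,"tz": 0,"roll": 0}]'

```text
t: 22.9
position: [608.1, 124.8, 118.2]
eef_rot: [2.251, 2.191, 0.0]
wrist_force: [0.6, -0.6, -0.3]
gripper_width: 32.6
finger_force: 0.0
```

>>> drive_tool --hand -0.1 --moves '[{"tx": 0,"ty": 0,"tz": 0,"roll": 0},{"tx": 0,"ty": 0,"tz": 0,"roll": 0},{"tx": 0,"ty": 0,"tz": 0,"roll": 0},{"tx": 0,"ty": 0,"tz": 0,"roll": 0}]'

```text
t: 23.3
position: [608.1, 124.8, 118.2]
eef_rot: [2.252, 2.191, 0.0]
wrist_force: [-0.4, 0.0, 0.6]
gripper_width: 39.0
finger_force: 0.0
```

Run:
```python
from strap import *
f=grab_frame('wrist'); save(f,'wr10.png'); lean(608,125)
g=grab_frame('top'); np.savez('top1.npz',**g); save(g,'top1.png')
```

```text
[608.1 124.8 118.2] 38.9
90 10 [624.9 625.2 626. ]
100 4 [613.8 614.4 614.4]
110 25 [610.3 612.8 614.2]
120 91 [608.8 613.8 635.1]
130 244 [606.3 616.8 632.2]
140 378 [603.4 617.4 628.6]
150 285 [581.2 603.7 634.3]
160 431 [580.8 599.4 634.8]
170 520 [580.6 596.6 634.9]
180 620 [578.7 593.5 636.7]
190 110 [577.9 588.1 638.6]
```

>>> drive_tool --moves '[{"tx": 0,"ty": 0,"tz": 0.1,"roll": 0},{"tx": 0,"ty": 0,"tz": 0.3,"roll": 0},{"tx": 0,"ty": 0,"tz": 0.6,"roll": 0},{"tx": 0,"ty": 0,"tz": 0.9,"roll": 0},{"tx": -0.2,"ty": -0.2,"tz": 1,"roll": -0.2},{"tx": -0.5,"ty": -0.5,"tz": 1,"roll": -0.4},{"tx": -0.8,"ty": -0.8,"tz": 1,"roll": -0.7},{"tx": -0.9,"ty": -1,"tz": 1,"roll": -0.9},{"tx": -0.96,"ty": -1,"tz": 1,"roll": -1},{"tx": -0.96,"ty": -1,"tz": 1,"roll": -1}]'

```text
t: 24.45
position: [511.8, 24.2, 219.4]
eef_rot: [-2.742, -1.531, -0.003]
wrist_force: [-0.6, 0.1, 0.6]
gripper_width: 39.1
finger_force: 0.0
```

>>> drive_tool --hand 0.3 --moves '[{"tx": 0,"ty": -0.3,"tz": -0.1,"roll": -0.3},{"tx": 0,"ty": -0.6,"tz": -0.3,"roll": -0.6},{"tx": 0,"ty": -0.77,"tz": -0.3,"roll": -0.9},{"tx": 0,"ty": -0.77,"tz": -0.3,"roll": -1},{"tx": 0,"ty": -0.77,"tz": -0.3,"roll": -1},{"tx": 0,"ty": -0.77,"tz": -0.3,"roll": -1}]'

```text
t: 25.05
position: [512.6, -51.4, 188.5]
eef_rot: [3.044, 0.778, 0.001]
wrist_force: [0.4, 0.5, 0.6]
gripper_width: 56.3
finger_force: 0.0
```

```bash
cat > wag.py <<'E'
from h import *
def wag(x,y,n=None,r=55):
    o=get_obs(); e=o['eef_rot']; print(o['position'].round(1),'closing',round((2*np.degrees(np.arctan2(e[1],e[0]))-90)%180,2))
    for cam in ('wrist','top'):
        f=grab_frame(cam); W=cloud(f)
        if cam=='wrist' and n: save(f,n); np.savez(n[:-3]+'npz',**f)
        im=f['img'].astype(int); sat=im.max(-1)-im.min(-1)
        m=(np.hypot(W[...,0]-x,W[...,1]-y)<r)
        for lab,k in (('tank',(W[...,2]>38)&(W[...,2]<62)&(im.mean(-1)>100)),('frame',(W[...,2]>3)&(W[...,2]<14)&(im.mean(-1)<75))):
            p=W[m&k&(sat<60)]
            if len(p)>30: print(cam,lab,len(p),fit(p)[1].round(1)%180,rect(p))
    return
E
python3 -c "
from wag import *
wag(512,-52,'wr11.png')
f=grab_frame('scene'); W=cloud(f).reshape(-1,3)
for y0 in (242,125):
  w=W[(abs(W[:,1]-y0)<11)&(abs(W[:,0]-611)<50)]
  print([(z,np.median(w[(w[:,2]>z)&(w[:,2]<z+10)][:,0]).round(1)) for z in (90,150,160,170)])
"
```

```text
[512.6 -51.4 188.5] closing 118.66
wrist tank 1853 27.900000000000006 (array([511.6, -53.5]), array([79.3, 28.4]), 28.1)
wrist frame 545 25.099999999999994 (array([511.5, -53.3]), array([89.7, 40. ]), 27.8)
[(90, np.float64(628.8)), (150, np.float64(609.7)), (160, np.float64(607.6)), (170, np.float64(603.9))]
[(90, np.float64(625.8)), (150, np.float64(606.7)), (160, np.float64(604.1)), (170, np.float64(600.4))]
```

View pics/wr11.png

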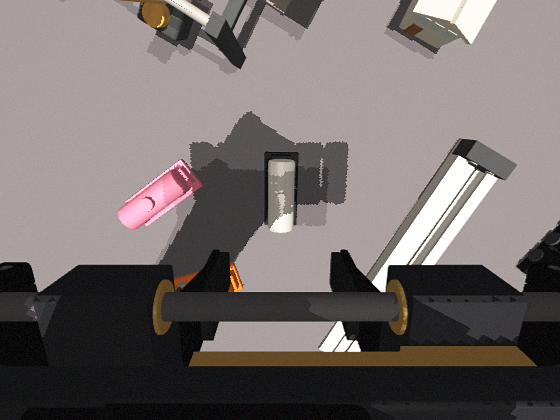

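>>> drive_tool --moves '[{"tx": -0.01,"ty": -0.02,"tz": -0.3,"roll": -0.02},{"tx": -0.01,"ty": -0.02,"tz": -0.7,"roll": -0.02},{"tx": -0.01,"ty": -0.02,"tz": -1,"roll": -0.02},{"tx": -0.01,"ty": -0.02,"tz": -1,"roll": -0.02}]'

```text
t: 25.6
position: [507.5, -53.6, 84.5]
eef_rot: [-3.048, -0.758, 0.013]
wrist_force: [-0.7, -0.3, 0.7]
gripper_width: 56.5
finger_force: 0.0
```

>>> drive_tool --moves '[{"tx": 0,"ty": 0,"tz": -0.3,"roll": 0},{"tx": 0,"ty": 0,"tz": -0.6,"roll": 0},{"tx": 0,"ty": 0,"tz": -0.8,"roll": 0},{"tx": 0,"ty": 0,"tz": -0.86,"roll": 0},{"tx": 0,"ty": 0,"tz": -0.86,"roll": 0}]'

```text
t: 26.1
position: [511.6, -54.0, 2.9]
eef_rot: [3.049, 0.757, 0.0]
wrist_force: [0.3, -0.4, 0.8]
gripper_width: 56.7
finger_force: 0.0
```

Run:
```python
from h import *
o=get_obs(); print(o['position'].round(1),o['gripper_width'])
f=grab_frame('wrist'); W=cloud(f).reshape(-1,3); im=f['img'].reshape(-1,3)
t=np.radians(118); d=(W[:,:2]-o['position'][:2]); a=d@[np.cos(t),np.sin(t)]; b=d@[np.sin(t),-np.cos(t)]
p=(abs(b)<14)&(abs(a)>24)&(abs(a)<45)&(W[:,2]>25)&(W[:,2]<120)&(im.mean(1)<70)
for s in (-1,1):
    q=p&(a*s>0); z=W[q,2]; lo=np.percentile(z,5); print(s,q.sum(),z.min(),lo,'inner',np.abs(a[q][z<lo+8]).min())
```

```text
[511.6 -54.    2.9] 56.726441695608464
-1 2352 36.252052403741565 43.824055073659174 inner 28.048554203309045
1 2672 37.616948607360044 44.45681741022064 inner 28.04414879667008
```

>>> drive_tool --moves '[{"tx": 0,"ty": 0,"tz": -0.1,"roll": 0},{"tx": 0,"ty": 0,"tz": -0.16,"roll": 0},{"tx": 0,"ty": 0,"tz": -0.16,"roll": 0}]'

```text
t: 26.45
position: [510.5, -54.1, -14.4]
eef_rot: [-3.049, -0.756, 0.002]
wrist_force: [-0.5, 0.3, -0.6]
gripper_width: 56.5
finger_force: 0.0
```

>>> drive_tool --hand -1 --moves '[{"tx": 0,"ty": 0,"tz": 0,"roll": 0},{"tx": 0,"ty": 0,"tz": 0,"roll": 0},{"tx": 0,"ty": 0,"tz": 0,"roll": 0},{"tx": 0,"ty": 0,"tz": 0,"roll": 0},{"tx": 0,"ty": 0,"tz": 0,"roll": 0},{"tx": 0,"ty": 0,"tz": 0,"roll": 0},{"tx": 0,"ty": 0,"tz": 0,"roll": 0}]'

```text
t: 27.15
position: [511.1, -54.1, -13.7]
eef_rot: [-3.049, -0.756, -0.0]
wrist_force: [-1.0, 1.4, 1.7]
gripper_width: 29.0
finger_force: 30.0
```

Run:
```python
from h import *
# siding refine, from earlier top view and wr11
for n in ('top0','top1','wr11'):
    f=dict(np.load(('pics/' if n=='wr11' else '')+n+'.npz')) if n!='wr11' else dict(np.load('wr11.npz'))
    W=cloud(f); im=f['img'].astype(int); br=im.mean(-1)
    x,y,z=W[...,0],W[...,1],W[...,2]
    m=(z>13)&(z<27)&(br>110)&(x>470)&(x<640)&(abs(y+238)<40); p=W[m]
    if len(p)>50:
        e=[(xx,*np.percentile(p[abs(p[:,0]-xx)<8][:,1],[1,99])) for xx in range(480,640,12) if (abs(p[:,0]-xx)<8).sum()>10]
        e=np.array(e); k=np.polyfit(e[:,0]-550,e[:,1:].mean(1),1); print(n,'centre y@550',k[1].round(2),'yaw',np.degrees(np.arctan(k[0])).round(2),'width',(e[:,2]-e[:,1]).round(0))
    b=W[(z>31)&(z<42)&(x>620)&(x<680)&(abs(y+238)<40)]
    if len(b)>20: print('  buf',rect(b),b[:,2].mean())
    p=W[(z>-1)&(z<10)&(br>110)&(abs(y+238)<40)&(x<440)&(x>280)]
    if len(p)>20: print('  apron',rect(p),np.median(p[:,2]))
```

```text
top0 centre y@550 -238.72 yaw 0.92 width [56. 55. 53. 54. 55. 55. 56. 56. 56. 55. 56. 53. 53. 52.]
  buf (array([ 656.7, -237. ]), array([55.4, 19.1]), 89.8) 34.90124111949392
  apron (array([ 359.4, -238.1]), array([ 79.7, 158.9]), 90.0) 3.033816696902424
top1 centre y@550 -238.59 yaw 0.67 width [56. 54. 54. 55. 55. 55. 56. 56. 57. 56. 55. 52. 53. 54.]
  buf (array([ 656.8, -236.9]), array([55.6, 18.9]), 90.0) 35.07747981965891
  apron (array([ 359.5, -238. ]), array([158.9,  79.7]), 0.0) 3.0607380639828237
wr11 centre y@550 -234.4 yaw -6.75 width [14. 13. 14. 55. 56. 56. 56. 56. 56. 56. 56. 56. 56. 56.]
  buf (array([ 656.7, -238.7]), array([20.7, 57.7]), 0.7) 33.42674687400184
  apron (array([ 358.8, -221.1]), array([50.6, 77.9]), 31.1) 2.855817026134993
```

>>> drive_tool --moves '[{"tx": 0,"ty": 0,"tz": 0.2,"roll": 0},{"tx": 0,"ty": 0,"tz": 0.4,"roll": 0},{"tx": 0,"ty": 0,"tz": 0.65,"roll": 0},{"tx": -0.1,"ty": -0.1,"tz": 0.85,"roll": -0.1},{"tx": -0.2,"ty": -0.25,"tz": 0.9,"roll": -0.3},{"tx": -0.3,"ty": -0.45,"tz": 0.9,"roll": -0.5},{"tx": -0.45,"ty": -0.7,"tz": 0.9,"roll": -0.7},{"tx": -0.55,"ty": -0.9,"tz": 0.9,"roll": -0.85},{"tx": -0.6,"ty": -1,"tz": 0.9,"roll": -0.9},{"tx": -0.6,"ty": -1,"tz": 0.9,"roll": -0.9}]'

```text
t: 28.15
position: [450.4, -155.4, 76.1]
eef_rot: [-3.141, -0.02, 0.0]
wrist_force: [0.8, 0.2, -1.6]
gripper_width: 28.9
finger_force: 30.0
```

>>> drive_tool --moves '[{"tx": -0.2,"ty": -0.3,"tz": 0,"roll": 0},{"tx": -0.5,"ty": -0.6,"tz": 0,"roll": 0},{"tx": -0.66,"ty": -0.86,"tz": 0,"roll": 0},{"tx": -0.66,"ty": -0.86,"tz": 0,"roll": 0},{"tx": -0.66,"ty": -0.86,"tz": 0,"roll": 0},{"tx": -0.66,"ty": -0.86,"tz": 0,"roll": 0}]'

```text
t: 28.75
position: [386.3, -238.7, 76.2]
eef_rot: [3.141, 0.028, 0.0]
wrist_force: [0.2, 0.3, -1.4]
gripper_width: 29.0
finger_force: 30.0
```

```bash
cat > sid.py <<'E'
from h import *
def sid(n):
    o=get_obs(); e=o['eef_rot']; print(o['position'].round(1),'closing',round((2*np.degrees(np.arctan2(e[1],e[0]))-90)%180,2),o['wrist_force'].round(1))
    f=grab_frame('wrist'); save(f,n); W=cloud(f); im=f['img'].astype(int); br=im.mean(-1)
    x,y,z=W[...,0],W[...,1],W[...,2]
    p=W[(z>15)&(z<25)&(x>455)&(x<640)&(abs(y+239)<40)&(br>60)]
    e=np.array([(xx,*np.percentile(p[abs(p[:,0]-xx)<6][:,1],[1,99])) for xx in range(460,640,10) if (abs(p[:,0]-xx)<6).sum()>20])
    if len(e): print(np.round(e,1).tolist())
    px,py=o['position'][:2]
    q=W[(abs(x-px)<60)&(abs(y-py)<32)]
    uz=o['position'][2]+13.7
    for l,a,b,m in (('tank',40,62,True),('frame',2,11,True)):
        r=q[(q[:,2]>uz+a)&(q[:,2]<uz+b)]
        if len(r)>30: print(l,len(r),rect(r))
E
python3 -c "
from sid import *
sid('wr12.png')"
```

```text
[ 386.3 -238.7   76.2] closing 91.02 [ 0.2  0.3 -1.4]
[[460.0, -269.0, -214.0], [470.0, -269.0, -213.3], [480.0, -268.7, -213.4], [490.0, -268.8, -213.5], [500.0, -268.5, -213.0], [510.0, -268.4, -213.0], [520.0, -268.4, -213.1], [530.0, -268.2, -212.7], [540.0, -268.2, -212.7], [550.0, -267.7, -212.8]]
tank 7913 (array([ 387.6, -239.4]), array([79.3, 53.5]), 3.5)
frame 1223 (array([ 410.5, -238. ]), array([42.5, 40.1]), 1.1)
```

View pics/wr12.png

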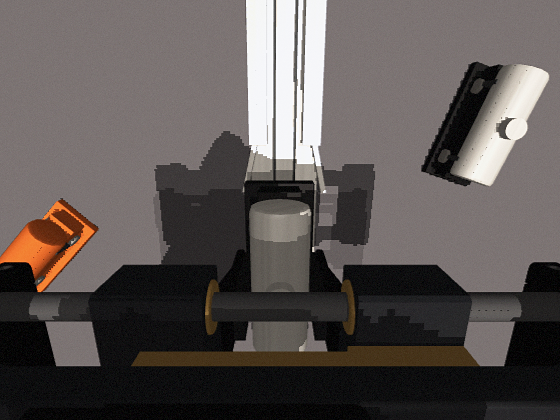

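>>> drive_tool --moves '[{"tx": -0.1,"ty": -0.03,"tz": -0.2,"roll": 0},{"tx": -0.1,"ty": -0.03,"tz": -0.4,"roll": 0},{"tx": -0.1,"ty": -0.03,"tz": -0.6,"roll": 0},{"tx": -0.1,"ty": -0.03,"tz": -0.7,"roll": 0},{"tx": -0.1,"ty": -0.03,"tz": -0.7,"roll": 0},{"tx": -0.1,"ty": -0.03,"tz": -0.7,"roll": 0}]'

```text
t: 29.4
position: [375.7, -243.1, 6.6]
eef_rot: [3.141, 0.024, -0.0]
wrist_force: [0.2, -0.3, -1.4]
gripper_width: 29.5
finger_force: 30.0
```

```bash
python3 -c "
from sid import *
sid('wr13.png')
f=grab_frame('wrist'); W=cloud(f); im=f['img'].mean(-1); x,y,z=W[...,0],W[...,1],W[...,2]
p=W[(im<80)&(z>12)&(z<35)&(x>395)&(x<425)&(abs(y+241)<24)]
for xx in (400,405,410,415): q=p[abs(p[:,0]-xx)<3]; print(xx,len(q),np.percentile(q[:,1],[2,98]) if len(q)>5 else 0)
"
```

```text
[ 375.7 -243.1    6.6] closing 90.89 [ 0.2 -0.3 -1.4]
[[460.0, -269.2, -213.6], [470.0, -269.0, -213.6], [480.0, -268.8, -213.5], [490.0, -268.8, -213.3], [500.0, -268.7, -213.2], [510.0, -268.6, -213.0]]
tank 7906 (array([ 376.7, -243.6]), array([79.6, 53.7]), 2.8)
frame 1223 (array([ 400.1, -242.5]), array([42.5, 40.2]), 0.6)
400 59 [-262.28071891 -222.92834193]
405 81 [-262.56798792 -223.05579315]
410 209 [-262.2924169  -223.18860092]
415 283 [-262.04584988 -222.67072955]
```

>>> drive_tool --moves '[{"tx": 0,"ty": 0,"tz": -0.08,"roll": 0},{"tx": 0,"ty": 0,"tz": -0.14,"roll": 0},{"tx": 0,"ty": 0,"tz": -0.15,"roll": 0},{"tx": 0,"ty": 0,"tz": -0.15,"roll": 0}]'

```text
t: 29.9
position: [374.6, -243.1, -9.2]
eef_rot: [3.141, 0.023, -0.002]
wrist_force: [0.0, 0.8, -1.6]
gripper_width: 29.2
finger_force: 30.0
```

>>> drive_tool --moves '[{"tx": 0,"ty": 0,"tz": -0.01,"roll": 0},{"tx": 0,"ty": 0,"tz": -0.01,"roll": 0}]'

```text
t: 30.1
position: [375.2, -243.3, -9.7]
eef_rot: [3.141, 0.023, 0.0]
wrist_force: [0.1, 0.1, -0.0]
gripper_width: 29.1
finger_force: 30.0
```

>>> drive_tool --moves '[{"tx": 0.1,"ty": 0,"tz": 0.01,"roll": 0},{"tx": 0.2,"ty": 0,"tz": 0.01,"roll": 0},{"tx": 0.3,"ty": 0.01,"tz": 0.01,"roll": 0},{"tx": 0.4,"ty": 0.01,"tz": 0.01,"roll": 0},{"tx": 0.5,"ty": 0.01,"tz": 0.01,"roll": 0},{"tx": 0.5,"ty": 0.01,"tz": 0.01,"roll": 0}]'

```text
t: 30.7
position: [426.9, -242.3, -8.8]
eef_rot: [3.14, 0.025, 0.001]
wrist_force: [0.2, -0.5, -1.7]
gripper_width: 29.3
finger_force: 30.0
```

>>> drive_tool --moves '[{"tx": 0.1,"ty": 0,"tz": 0,"roll": 0},{"tx": 0.2,"ty": 0,"tz": 0,"roll": 0},{"tx": 0.3,"ty": 0,"tz": 0,"roll": 0},{"tx": 0.4,"ty": 0.01,"tz": 0,"roll": 0},{"tx": 0.4,"ty": 0.01,"tz": 0,"roll": 0}]'

```text
t: 31.2
position: [467.0, -240.9, -8.7]
eef_rot: [3.141, 0.025, 0.001]
wrist_force: [0.1, 0.5, -1.3]
gripper_width: 29.5
finger_force: 30.0
```

```bash
python3 -c "
from sid import *
sid('wr14.png')"
```

```text
[ 467.  -240.9   -8.7] closing 90.93 [ 0.1  0.5 -1.3]
[[470.0, -269.0, -213.4], [480.0, -269.0, -213.3], [490.0, -268.8, -213.3], [500.0, -268.7, -213.1], [510.0, -268.4, -213.1], [520.0, -268.3, -213.0], [530.0, -268.2, -212.9], [540.0, -268.1, -212.7], [550.0, -268.1, -212.6], [560.0, -267.9, -212.5], [570.0, -267.9, -212.3], [580.0, -267.7, -212.3], [590.0, -267.5, -212.1], [600.0, -267.5, -212.1]]
tank 7907 (array([ 468.2, -241.3]), array([79.1, 53.6]), 2.5)
frame 463 (array([ 513.5, -240.9]), array([25.3, 28.4]), 0.4)
```

It's entering the mouth freely with no side force.

>>> drive_tool --moves '[{"tx": 0.15,"ty": 0,"tz": 0,"roll": 0},{"tx": 0.3,"ty": 0,"tz": 0,"roll": 0},{"tx": 0.45,"ty": 0,"tz": 0,"roll": 0},{"tx": 0.6,"ty": 0.01,"tz": 0,"roll": 0},{"tx": 0.75,"ty": 0.01,"tz": 0,"roll": 0},{"tx": 0.9,"ty": 0.01,"tz": 0,"roll": 0},{"tx": 1,"ty": 0.01,"tz": 0,"roll": 0},{"tx": 1,"ty": 0.01,"tz": 0,"roll": 0}]'

```text
t: 32.05
position: [565.9, -240.0, -8.9]
eef_rot: [3.141, 0.024, 0.0]
wrist_force: [0.3, 1.0, -1.6]
gripper_width: 29.6
finger_force: 30.0
```

>>> drive_tool --moves '[{"tx": 0.08,"ty": 0,"tz": 0,"roll": 0},{"tx": 0.16,"ty": 0,"tz": 0,"roll": 0},{"tx": 0.22,"ty": 0,"tz": 0,"roll": 0},{"tx": 0.28,"ty": 0,"tz": 0,"roll": 0},{"tx": 0.32,"ty": 0,"tz": 0,"roll": 0},{"tx": 0.32,"ty": 0,"tz": 0,"roll": 0}]'

```text
t: 32.65
position: [597.7, -240.1, -8.9]
eef_rot: [3.141, 0.024, 0.0]
wrist_force: [0.1, -0.2, -1.6]
gripper_width: 29.2
finger_force: 30.0
```

>>> drive_tool --moves '[{"tx": 0.01,"ty": 0,"tz": 0,"roll": 0},{"tx": 0.02,"ty": 0,"tz": 0,"roll": 0},{"tx": 0.03,"ty": 0,"tz": 0,"roll": 0},{"tx": 0.03,"ty": 0,"tz": 0,"roll": 0}]'

```text
t: 33.05
position: [600.1, -240.1, -8.8]
eef_rot: [3.142, 0.023, 0.0]
wrist_force: [-0.3, 0.6, -1.1]
gripper_width: 29.3
finger_force: 30.0
```

>>> drive_tool --moves '[{"tx": 0.01,"ty": 0,"tz": -0.01,"roll": 0},{"tx": 0.02,"ty": 0,"tz": -0.01,"roll": 0},{"tx": 0.02,"ty": 0,"tz": -0.01,"roll": 0}]'

```text
t: 33.35
position: [601.4, -240.3, -9.6]
eef_rot: [-3.141, -0.023, 0.002]
wrist_force: [-2.9, 1.1, 2.8]
gripper_width: 29.5
finger_force: 30.0
```

>>> drive_tool --moves '[{"tx": 0.01,"ty": 0,"tz": 0,"roll": 0},{"tx": 0.02,"ty": 0,"tz": 0,"roll": 0},{"tx": 0.02,"ty": 0,"tz": 0,"roll": 0}]'

```text
t: 33.65
position: [601.3, -240.3, -9.6]
eef_rot: [-3.14, -0.022, 0.008]
wrist_force: [-8.9, 2.8, 8.1]
gripper_width: 29.3
finger_force: 30.0
```

>>> drive_tool --hand 0.2 --moves '[{"tx": 0,"ty": 0,"tz": 0,"roll": 0},{"tx": 0,"ty": 0,"tz": 0,"roll": 0},{"tx": 0,"ty": 0,"tz": 0,"roll": 0},{"tx": 0,"ty": 0,"tz": 0,"roll": 0},{"tx": 0,"ty": 0,"tz": 0.2,"roll": 0},{"tx": 0,"ty": 0,"tz": 0.6,"roll": 0},{"tx": 0,"ty": 0,"tz": 1,"roll": 0},{"tx": 0,"ty": 0,"tz": 1,"roll": 0}]'

```text
t: 34.45
position: [608.1, -242.5, 96.5]
eef_rot: [3.138, 0.023, 0.016]
wrist_force: [0.8, -0.6, 0.4]
gripper_width: 51.9
finger_force: 0.0
```

>>> drive_tool --moves '[{"tx": -0.2,"ty": -0.3,"tz": 0.3,"roll": -0.1},{"tx": -0.5,"ty": -0.7,"tz": 0.7,"roll": -0.3},{"tx": -0.7,"ty": -1,"tz": 1,"roll": -0.5},{"tx": -0.8,"ty": -1,"tz": 1,"roll": -0.6},{"tx": -0.8,"ty": -1,"tz": 1,"roll": -0.6}]'

```text
t: 34.95
position: [522.0, -343.9, 192.0]
eef_rot: [3.103, -0.478, 0.004]
wrist_force: [0.2, -0.7, -0.0]
gripper_width: 52.2
finger_force: 0.0
```

>>> drive_tool --moves '[{"tx": -0.3,"ty": -0.3,"tz": 0,"roll": 0},{"tx": -0.55,"ty": -0.5,"tz": 0,"roll": 0},{"tx": -0.6,"ty": -0.5,"tz": 0,"roll": 0},{"tx": -0.6,"ty": -0.5,"tz": 0,"roll": 0},{"tx": -0.6,"ty": -0.5,"tz": 0,"roll": 0}]'

```text
t: 35.45
position: [466.2, -387.8, 189.2]
eef_rot: [-3.106, 0.462, 0.001]
wrist_force: [0.3, 0.5, 0.0]
gripper_width: 52.4
finger_force: 0.0
```

```bash
python3 -c "
from wag import *
wag(464,-390,'wr15.png',60)
for cam in ('top','wrist'):
  f=grab_frame(cam); W=cloud(f)
  p=W[(abs(W[...,0]-601)<60)&(abs(W[...,1]+239)<20)&(W[...,2]>42)&(W[...,2]<64)]
  if len(p)>20: print(cam,'in siding',rect(p))
"
```

```text
[ 466.2 -387.8  189.2] closing 73.07
wrist tank 1821 161.9 (array([ 463.2, -393.1]), array([28.7, 79.3]), 72.3)
wrist frame 541 157.7 (array([ 463. , -392.9]), array([39.9, 89.5]), 72.5)
top tank 54 81.3 (array([ 434.5, -382. ]), array([27.9, 18. ]), 83.0)
top frame 150 160.9 (array([ 457.1, -374.3]), array([89.3, 77.6]), 23.3)
top in siding (array([ 609.3, -237.2]), array([93.1, 30.4]), 0.4)
wrist in siding (array([ 601.7, -242. ]), array([80.1, 28.1]), 0.8)
```

View pics/wr15.png

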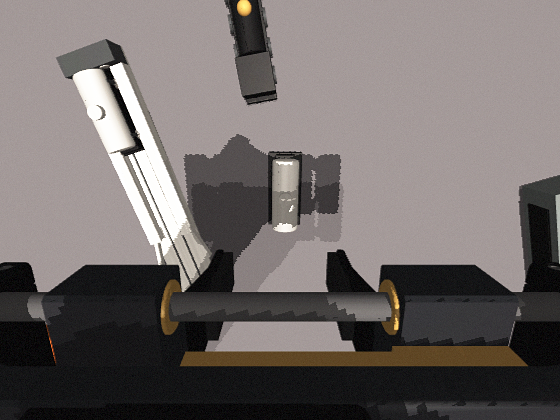

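Wagon 1 sits against the buffer (105,110 px), and wagon 2 is at (286,190 px). Picking up wagon 2.

>>> drive_tool --moves '[{"tx": -0.03,"ty": -0.05,"tz": -0.3,"roll": -0.02},{"tx": -0.03,"ty": -0.05,"tz": -0.7,"roll": -0.02},{"tx": -0.03,"ty": -0.05,"tz": -1,"roll": -0.02},{"tx": -0.03,"ty": -0.05,"tz": -1,"roll": -0.02}]'

```text
t: 36.05
position: [459.2, -392.1, 85.9]
eef_rot: [-3.101, 0.483, 0.012]
wrist_force: [0.3, 1.2, -0.8]
gripper_width: 52.2
finger_force: 0.0
```

>>> drive_tool --moves '[{"tx": 0,"ty": 0,"tz": -0.3,"roll": 0},{"tx": 0,"ty": 0,"tz": -0.6,"roll": 0},{"tx": 0,"ty": 0,"tz": -0.8,"roll": 0},{"tx": 0,"ty": 0,"tz": -0.85,"roll": 0},{"tx": 0,"ty": 0,"tz": -0.85,"roll": 0},{"tx": 0,"ty": 0,"tz": -0.85,"roll": 0}]'

```text
t: 36.65
position: [462.3, -396.2, 7.1]
eef_rot: [3.103, -0.484, 0.004]
wrist_force: [-0.7, -0.9, 0.8]
gripper_width: 51.9
finger_force: 0.0
```

>>> drive_tool --moves '[{"tx": 0.01,"ty": 0.03,"tz": -0.1,"roll": 0},{"tx": 0.01,"ty": 0.03,"tz": -0.19,"roll": 0},{"tx": 0.01,"ty": 0.03,"tz": -0.19,"roll": 0},{"tx": 0.01,"ty": 0.03,"tz": -0.19,"roll": 0}]'

```text
t: 37.05
position: [461.8, -392.0, -14.2]
eef_rot: [-3.104, 0.485, 0.001]
wrist_force: [-0.2, -0.5, 0.5]
gripper_width: 51.9
finger_force: 0.0
```

```bash
python3 -c "
from wag import *
wag(463,-393,None,60)
print(get_obs()['position'])"
```

```text
[ 461.8 -392.   -14.2] closing 72.24
wrist tank 6746 162.4 (array([ 461.8, -398.5]), array([40.4, 79.1]), 72.3)
wrist frame 1156 173.8 (array([ 472.3, -395.9]), array([40.1, 70.3]), 72.4)
top frame 31 75.3 (array([ 423.8, -379. ]), array([89.1, 21.2]), 74.8)
[ 462.05563139 -392.44201746  -13.64821447]
```

>>> drive_tool --hand -1 --moves '[{"tx": 0,"ty": 0,"tz": 0,"roll": 0},{"tx": 0,"ty": 0,"tz": 0,"roll": 0},{"tx": 0,"ty": 0,"tz": 0,"roll": 0},{"tx": 0,"ty": 0,"tz": 0,"roll": 0},{"tx": 0,"ty": 0,"tz": 0,"roll": 0},{"tx": 0,"ty": 0,"tz": 0,"roll": 0},{"tx": 0,"ty": 0,"tz": 0,"roll": 0}]'

```text
t: 37.85
position: [462.1, -392.3, -13.7]
eef_rot: [3.104, -0.485, 0.0]
wrist_force: [0.1, -1.6, 0.5]
gripper_width: 29.1
finger_force: 30.0
```

>>> drive_tool --moves '[{"tx": 0,"ty": 0,"tz": 0.2,"roll": 0},{"tx": 0,"ty": 0,"tz": 0.4,"roll": 0},{"tx": 0,"ty": 0,"tz": 0.65,"roll": 0},{"tx": -0.1,"ty": 0.1,"tz": 0.85,"roll": 0.1},{"tx": -0.3,"ty": 0.3,"tz": 0.9,"roll": 0.25},{"tx": -0.5,"ty": 0.5,"tz": 0.9,"roll": 0.4},{"tx": -0.7,"ty": 0.75,"tz": 0.9,"roll": 0.55},{"tx": -0.87,"ty": 0.95,"tz": 0.9,"roll": 0.62},{"tx": -0.87,"ty": 1,"tz": 0.9,"roll": 0.62}]'

```text
t: 38.75
position: [372.7, -289.2, 75.3]
eef_rot: [-3.137, -0.025, 0.001]
wrist_force: [0.2, 0.5, -2.5]
gripper_width: 29.4
finger_force: 30.0
```

>>> drive_tool --moves '[{"tx": 0,"ty": 0.25,"tz": 0,"roll": 0},{"tx": 0,"ty": 0.48,"tz": 0,"roll": 0},{"tx": 0,"ty": 0.5,"tz": -0.2,"roll": 0},{"tx": 0,"ty": 0.5,"tz": -0.45,"roll": 0},{"tx": 0,"ty": 0.5,"tz": -0.65,"roll": 0},{"tx": 0,"ty": 0.5,"tz": -0.7,"roll": 0},{"tx": 0,"ty": 0.5,"tz": -0.7,"roll": 0}]'

```text
t: 39.45
position: [374.5, -242.5, 5.8]
eef_rot: [3.141, 0.021, -0.003]
wrist_force: [0.2, 0.3, -1.0]
gripper_width: 29.2
finger_force: 30.0
```

```bash
python3 -c "
from sid import *
sid('wr16.png')"
```

```text
[ 374.5 -242.5    5.8] closing 90.78 [ 0.2  0.3 -1. ]
[[460.0, -269.0, -213.8], [470.0, -268.9, -213.5], [480.0, -268.8, -213.4], [490.0, -268.7, -213.3], [500.0, -268.6, -213.2], [510.0, -268.5, -213.2]]
tank 7926 (array([ 376.5, -240.2]), array([51.6, 81.7]), 75.9)
frame 1206 (array([ 398.8, -242.2]), array([43. , 40.2]), 0.5)
```

>>> drive_tool --moves '[{"tx": 0,"ty": 0,"tz": -0.08,"roll": 0},{"tx": 0,"ty": 0,"tz": -0.13,"roll": 0},{"tx": 0,"ty": 0,"tz": -0.14,"roll": 0},{"tx": 0,"ty": 0,"tz": -0.14,"roll": 0}]'

```text
t: 39.9
position: [375.0, -242.2, -7.9]
eef_rot: [3.141, 0.023, -0.0]
wrist_force: [-0.1, -0.7, -0.8]
gripper_width: 29.2
finger_force: 30.0
```

>>> drive_tool --moves '[{"tx": 0.1,"ty": 0,"tz": 0,"roll": 0},{"tx": 0.2,"ty": 0,"tz": 0,"roll": 0},{"tx": 0.3,"ty": 0.01,"tz": 0,"roll": 0},{"tx": 0.4,"ty": 0.01,"tz": 0,"roll": 0},{"tx": 0.5,"ty": 0.01,"tz": 0,"roll": 0},{"tx": 0.5,"ty": 0.01,"tz": 0,"roll": 0}]'

```text
t: 40.5
position: [426.9, -241.3, -7.7]
eef_rot: [3.14, 0.025, 0.001]
wrist_force: [-0.1, -0.4, -1.3]
gripper_width: 29.1
finger_force: 30.0
```

>>> drive_tool --moves '[{"tx": 0.1,"ty": 0,"tz": 0,"roll": 0},{"tx": 0.2,"ty": 0,"tz": 0,"roll": 0},{"tx": 0.3,"ty": 0,"tz": 0,"roll": 0},{"tx": 0.4,"ty": 0,"tz": 0,"roll": 0},{"tx": 0.5,"ty": 0.01,"tz": 0,"roll": 0},{"tx": 0.6,"ty": 0.01,"tz": 0,"roll": 0},{"tx": 0.7,"ty": 0.01,"tz": 0,"roll": 0},{"tx": 0.75,"ty": 0.01,"tz": 0,"roll": 0},{"tx": 0.8,"ty": 0.01,"tz": 0,"roll": 0},{"tx": 0.8,"ty": 0.01,"tz": 0,"roll": 0}]'

```text
t: 41.5
position: [505.6, -240.2, -7.8]
eef_rot: [3.141, 0.023, 0.0]
wrist_force: [-0.5, -0.7, -1.0]
gripper_width: 29.5
finger_force: 30.0
```

>>> drive_tool --moves '[{"tx": 0.01,"ty": 0,"tz": -0.01,"roll": 0},{"tx": 0.02,"ty": 0,"tz": -0.02,"roll": 0},{"tx": 0.04,"ty": 0,"tz": -0.02,"roll": 0},{"tx": 0.06,"ty": 0,"tz": -0.02,"roll": 0},{"tx": 0.06,"ty": 0,"tz": -0.02,"roll": 0}]'

```text
t: 42.0
position: [511.1, -240.3, -9.7]
eef_rot: [3.141, 0.023, -0.0]
wrist_force: [-1.3, -0.1, 1.4]
gripper_width: 29.2
finger_force: 30.0
```

>>> drive_tool --moves '[{"tx": 0.01,"ty": 0,"tz": 0,"roll": 0},{"tx": 0.02,"ty": 0,"tz": 0,"roll": 0},{"tx": 0.02,"ty": 0,"tz": 0,"roll": 0}]'

```text
t: 42.3
position: [511.0, -240.3, -9.8]
eef_rot: [-3.14, -0.022, 0.006]
wrist_force: [-6.4, 1.0, 7.8]
gripper_width: 29.3
finger_force: 30.0
```

>>> drive_tool --moves '[{"tx": 0.01,"ty": 0,"tz": 0,"roll": 0},{"tx": 0.01,"ty": 0,"tz": 0,"roll": 0}]'

```text
t: 42.5
position: [511.0, -240.2, -9.8]
eef_rot: [-3.14, -0.021, 0.009]
wrist_force: [-10.2, 1.7, 9.3]
gripper_width: 28.9
finger_force: 30.0
```

>>> drive_tool --hand 0.2 --moves '[{"tx": 0,"ty": 0,"tz": 0,"roll": 0},{"tx": 0,"ty": 0,"tz": 0,"roll": 0},{"tx": 0,"ty": 0,"tz": 0,"roll": 0},{"tx": 0,"ty": 0,"tz": 0,"roll": 0},{"tx": 0,"ty": 0,"tz": 0.2,"roll": 0},{"tx": 0,"ty": 0,"tz": 0.6,"roll": 0},{"tx": 0,"ty": 0,"tz": 1,"roll": 0},{"tx": 0,"ty": 0,"tz": 1,"roll": 0}]'

```text
t: 43.3
position: [518.1, -242.2, 95.7]
eef_rot: [3.139, 0.023, 0.016]
wrist_force: [0.4, 0.3, -0.5]
gripper_width: 52.3
finger_force: 0.0
```

>>> drive_tool --moves '[{"tx": -0.2,"ty": -0.3,"tz": 0.3,"roll": 0},{"tx": -0.5,"ty": -0.6,"tz": 0.7,"roll": 0},{"tx": -0.7,"ty": -0.9,"tz": 1,"roll": 0},{"tx": -0.7,"ty": -1,"tz": 1,"roll": 0},{"tx": -0.7,"ty": -1,"tz": 1,"roll": 0}]'

```text
t: 43.8
position: [443.3, -343.2, 191.4]
eef_rot: [3.14, 0.015, 0.004]
wrist_force: [0.2, 0.1, -0.6]
gripper_width: 52.0
finger_force: 0.0
```

Run:
```python
from h import *
for cam in ('wrist','top'):
    f=grab_frame(cam); W=cloud(f); save(f,'end_'+cam+'.png')
    for x0,x1 in ((465,557),(557,646)):
        p=W[(W[...,0]>x0)&(W[...,0]<x1)&(abs(W[...,1]+240)<20)&(W[...,2]>43)&(W[...,2]<64)]
        if len(p)>20: print(cam,rect(p))
g=grab_frame('top'); s=grab_frame('scene')
W=cloud(s).reshape(-1,3)
for y0 in (242,125):
  w=W[(abs(W[:,1]-y0)<11)&(abs(W[:,0]-611)<50)]
  print([(z,np.median(w[(w[:,2]>z)&(w[:,2]<z+10)][:,0]).round(1)) for z in (90,150,160,170)])
a=cv2.resize(g['img'][120:310,140:440],(400,253)); b=cv2.resize(s['img'][110:310,110:430],(400,250))
cv2.imwrite('pics/end.png',cv2.resize(np.hstack([a[:250],b]),(800,250))[...,::-1])
```

```text
wrist (array([ 511.6, -240.6]), array([79.9, 29.7]), 0.9)
wrist (array([ 595.8, -240.2]), array([68.6, 29.8]), 0.5)
top (array([ 511.9, -238.5]), array([77.5, 30.8]), 0.4)
top (array([ 603.9, -237.9]), array([78.3, 28.1]), 0.2)
[(90, np.float64(628.6)), (150, np.float64(609.2)), (160, np.float64(606.1)), (170, np.float64(602.8))]
[(90, np.float64(625.9)), (150, np.float64(607.5)), (160, np.float64(604.6)), (170, np.float64(600.6))]
```

View pics/end.png

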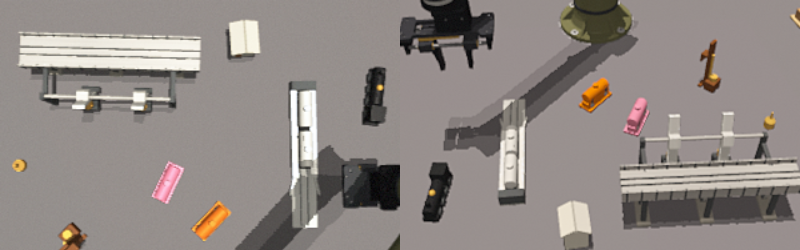

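Both wagons sit end to end against the buffer (303,85–165 px), and both arms hang still on the rail (88,98 and 142,98 px). The cabin, engine and oil can haven't moved.

```bash
python3 -c "
from rig import *
print(hand_in())"
```

```text
the job is handed in; nothing more can be done
None
```

I handed the job in at about 44 s: both silver wagons are in the siding, the first against the buffer and the second against it, and both silver filling arms hang still on the rail. The cabin, engine and oil can haven't moved.

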